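# Start a leaning coach screw square with a T-handled socket key

### The arm

A 6-joint arm with a two-finger parallel gripper is mounted at the origin on the work surface. World frame = base frame: x ahead of the robot, y to its left, z up, the work surface at z = 0. Lengths are in m, angles in rad, forces in N, time in s.
With the tool pointing down it reaches from about 0.35 to 0.775 m from the base axis. Payload 5.5 kg.
Tool frame: the origin (TCP) lies at the very end of the fingers, on their centre line; the grasp point (between the pads) lies 19 mm behind it; z points along the fingers, y is the line along which they close (so a half turn about z gives the same grasp; the last joint's range is limited). The gripper opens to 85 mm and grips with 20 to 120 N. Pads are 22 mm wide; open, the fingers measure 114 mm over their backs; the gripper's body (76 mm by 85 mm) begins 54 mm behind the grasp point. The pads swing forward as they close: fully open they stand 13 mm farther back than shut.
Start: joints at [-1.295, 0.313, 0.046, 1.304, 0, 1.431], TCP at [0.232, -0.526, 0.231] pointing down, gripper open.
Joint ranges: [-2.76, 2.76], [-0.86, 1.69], [-1.03, 1.26], [-2.2, 2.34], [-1.47, 1.5], [-3.14, 3.14]. Speed limits (rad/s): [2.57, 2.57, 3.14, 3.14, 3.14, 3.14].

### API

Orientations are given as a unit quaternion [w, x, y, z].
In Python, from workcell import arm, optics gives the robot as it stands.
- The arm moves only by the shell command python3 -m inch 'ROWS' [FORCE]. ROWS is JSON, a list of rows, each an object with "grip": the gripper command: -1 is fully open, 1 is shut, values between are in proportion; "dp": the shift along the tool's x, y, z in m, a list of three; "delta_rot": the turn, a rotation vector about the tool's x, y, z in rad, a list of three. In form: [{"grip": grip, "dp": [dx, dy, dz], "delta_rot": [wx, wy, wz]}, ...]. A call has 1 to 5 rows; each row shifts and turns the commanded pose from where the row before left it, along the tool's axes as they then stand; what a row does not reach is not made up. A row lasts 1/10 s, in which the tool goes at most 50 mm and 8.59 degrees, less where a joint would pass 70% of its speed; a pose out of reach is approached as far as the arm can. A call is refused whole if a number of a shift passes 0.05 or a number of a turn 0.15, either way. A call with a gripper value outside its range is refused whole. The fingers move at their own pace and stop on an object; FORCE is the grip in N (left out, the last holds). Time passes only in rows, so rows that do not move let the fingers close. It gives the time, the measured TCP pose, the force, the opening and the grip force at its end, in the units of the state.
- arm.state(): the state, without advancing time (a new reading comes with each control period).
- optics.camera(name): name is "scene" or "side" or "wrist"; returns a dict with "image" (480x640x3 uint8, red, green, blue), "camera_matrix" (3x3 intrinsics, pixels), "D" ([k1, k2, p1, p2, k3] as OpenCV has them; the pictures are not rectified), "cam_to_world" (4x4, takes a point from camera to world coordinates). Camera axes: x right, y up, looking along -z (the intrinsics and any distortion apply to the point x, -y, -z); pixel columns grow to the right and rows downward; lengths in m; the calibration is good to about 2 mm. A picture is of the moment at which its call begins. There is no depth.
- arm.sign_off(): hands the job in; it is judged then, once.
The state is a dict: "t": time; "joints": joint angles; "qvel": joint speeds; "tau": joint torques, N m; "tool_pos": TCP position; "tool_rot": TCP orientation; "force": force on the tool from outside, world axes, zero at the start; "ft_torque": the same for the moment, N m; "finger_gap": finger opening in m; "finger_force": force on a finger pad.
Only numpy, scipy, OpenCV 4.12 (cv2) and the standard library are available. Lean on these libraries where they do the work, as an engineer would, in place of code of your own. Each camera call takes 0.05 s, during which the arm holds its last target. There are 200 camera calls.

### The job

One coach screw of this laundry-bag hook board has only been poked into its pilot hole and leans. Take the T-handled square-socket driver from its rack, work the socket well down over that screw's head, stand the screw square to the board before you turn it, then start it at least half a turn clockwise, keeping it square and never leaning hard on it. Hang the driver back upright in its rack, leave the screw standing square, and disturb nothing else.

Things in the scene. Friction and masses are not known exactly. Their poses are not given: they have to be found in the camera images.
- screw_head (a point): middle of the loose coach screw's head; it is the one head standing high on a bare zinc shank (the others are driven home on washers). Zinc steel, square, 17 mm across flats, 8.6 mm high: plain sides for the lower 5 mm, then a crown tapering to 11 mm square. This point is 4.3 mm below its top and 39 mm above the hole; its z axis runs up the screw. Which way the flats face is not given.
- screw_hole (a point): centre of the hole in the hook plate where that screw stands, on the plate's top face, 45 mm above the table; z axis up, square to the board. The screw pivots here, leaning 4 to 8 degrees at the start any way round, held by light friction (about 1.5 N sideways at the head moves it; it stays where it is put).
- screw (a joint): turn of that screw in rad, 0 at the start, growing clockwise seen from above; turning takes about 0.12 N m, and a full turn draws it 4.5 mm down.
- driver_grip (a point): middle of the socket driver's black cross bar: bar 96 mm long (this point's y axis), 20 mm thick (x), 24 mm high; z axis up the driver. The driver is 148 mm long, about 0.22 kg, upright in one rack slot at the start; steel shaft 10 mm thick; a 25 mm collar 7 mm high (underside 30 mm below this point) rests on the rack.
- socket_mouth (a point): centre of the mouth of the driver's square steel socket, 136 mm below the bar's middle; socket 27 mm square outside, bore 19 mm square and 12 mm deep, flats parallel to the bar's sides; it slips on only with its flats within about 7 degrees of the head's, and may need turning on the crown, lightly pressed, till it drops.
- slot_left (a point): seat of the rack's left slot (larger y), on top of its 5 mm comb plate, 122 mm above the table; the collar rests here. x axis points to the slot's closed end, away from the robot; y to the left. The slot is 15 mm wide and open to -x, 25 mm in front of this point: the driver leaves by a small lift and a slide to -x. The bar lies along y.
- slot_right (a point): seat of the rack's right slot, 130 mm to the right of the left one and like it. One slot holds the socket driver, the other a hex key; which is which varies.
- hexkey_grip (a point): middle of the cross bar of the other T-handle, a hex key (bar 84 mm, thin 6 mm shaft, no socket): leave it.
- hook: the galvanised hook plate with the loose screw: 130 x 42 x 5 mm, flat on the board; origin under its centre, the hole 45 mm to -x of it, the hook rising from its middle to 75 mm above the plate. Two like hooks, finished, stand beside it on the same fixed pine board (440 x 140 x 40 mm).
- washer_jar: jar of washers, 72 mm wide, 85 mm high, between rack and board at the far side; leave it. Origin under its centre.
Things that resemble listed ones, but are neither listed nor needed, are in the scene too. Leave any red look-alike of the part that bears driver_grip alone.

How it is judged:
By the outcome, as a careful person would: the job done as asked, in the order asked, and still so for the second after the job is handed in, with the robot touching nothing.
It also fails if it takes over 72 s, if anything falls off the work surface, if the arm or the gripper's body presses on something with over 40 N, if the wrist force passes 120 N, or if a joint passes its speed limit or range.

## Working session

There is one attempt and no reset: what is moved stays moved. The work goes in short steps, Python scripts to look and compute and a shell command to move; the robot and the scene stay as the last step left them, time stands still between calls to the robot, and variables do not carry over. Pictures are saved under pics/ and viewed, at most 10 in all, crops included, and the job is handed in when it is done.

```bash
ls; mkdir -p pics
cat > h.py <<'E'
import numpy as np, cv2
from workcell import arm, optics
from scipy.spatial.transform import Rotation as R
def snap(n,f):
    c=optics.camera(n); cv2.imwrite('pics/'+f+'.png',c['image'][:,:,::-1]); np.savez('pics/'+f+'.npz',K=c['camera_matrix'],D=c['D'],T=c['cam_to_world'],im=c['image']); return c
def load(f): 
    d=np.load('pics/'+f+'.npz'); return dict(camera_matrix=d['K'],D=d['D'],cam_to_world=d['T'],image=d['im'])
def ray(c,uv):
    p=cv2.undistortPoints(np.array([[uv]],float),c['camera_matrix'],np.array(c['D'],float))[0,0]
    T=np.array(c['cam_to_world']); d=T[:3,:3]@np.array([p[0],-p[1],-1.]); return T[:3,3],d/np.linalg.norm(d)
def onz(c,uv,z):
    o,d=ray(c,uv); return o+d*(z-o[2])/d[2]
def cross(rs):
    A=np.zeros((3,3));b=np.zeros(3)
    for o,d in rs:
        P=np.eye(3)-np.outer(d,d);A+=P;b+=P@o
    x=np.linalg.solve(A,b); return x,[np.linalg.norm((np.eye(3)-np.outer(d,d))@(x-o)) for o,d in rs]
def proj(c,X):
    T=np.linalg.inv(np.array(c['cam_to_world'])); p=T[:3,:3]@np.array(X)+T[:3,3]
    q=np.array([[p[0],-p[1],-p[2]]]); return cv2.projectPoints(q,np.zeros(3),np.zeros(3),c['camera_matrix'],np.array(c['D'],float))[0][0,0]
def st():
    s=arm.state(); r=R.from_quat(np.roll(s['tool_rot'],-1)); np.set_printoptions(precision=4,suppress=True)
    print('t',s['t'],'pos',np.array(s['tool_pos']),'\nF',np.array(s['force']),'M',np.array(s['ft_torque']),'gap',s['finger_gap'],s['finger_force'],'\nj',np.array(s['joints']),'\nR',r.as_matrix().round(4).tolist()); return s,r
E
python3 - <<'E'
from h import *
for n in ['scene','side','wrist']:
    c=snap(n,n+'0'); print(n,c['camera_matrix'],c['D'],np.array(c['cam_to_world']).round(3).tolist())
st()
E
```

```text
pics
scene [[565.47395277   0.         320.85136031]
 [  0.         565.47395277 236.5985741 ]
 [  0.           0.           1.        ]] [-0.14103813  0.          0.          0.          0.        ] [[0.276, -0.695, 0.664, 1.33], [0.961, 0.196, -0.194, -0.334], [0.005, 0.692, 0.722, 1.008], [0.0, 0.0, 0.0, 1.0]]
side [[528.85202694   0.         329.10953746]
 [  0.         528.85202694 252.30631803]
 [  0.           0.           1.        ]] [0.02490908 0.         0.         0.         0.        ] [[-0.688, 0.422, -0.591, -0.187], [-0.726, -0.383, 0.571, 0.616], [0.015, 0.822, 0.569, 0.799], [0.0, 0.0, 0.0, 1.0]]
wrist [[346.68089928   0.         321.56598181]
 [  0.         346.68089928 241.26091316]
 [  0.           0.           1.        ]] [-0.04975511  0.          0.          0.          0.        ] [[0.404, 0.866, 0.293, 0.309], [-0.915, 0.384, 0.127, -0.491], [-0.003, -0.32, 0.948, 0.374], [0.0, 0.0, 0.0, 1.0]]
t 0.15 pos [ 0.2321 -0.5256  0.2306] 
F [-0.0024  1.1143 -0.9948] M [-0.073   0.0021 -0.0113] gap 0.08527444865545016 0.0 
j [-1.2946  0.3138  0.0452  1.3036  0.      1.4312] 
R [[0.9148, 0.4039, -0.0004], [0.4039, -0.9148, 0.0013], [0.0002, -0.0014, -1.0]]
```

View pics/scene0.png

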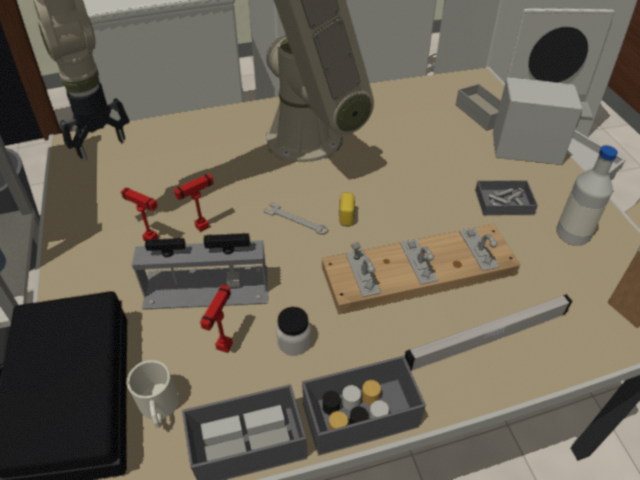

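View pics/side0.png

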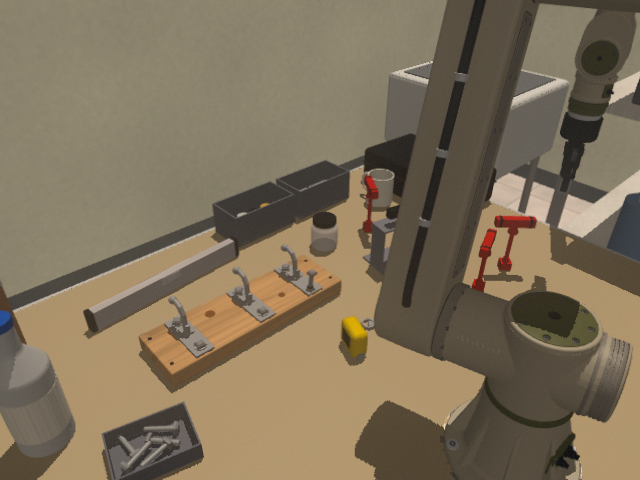

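The scene view shows the rack at (200,265) with two black bars, the longer one at (227,241) with a socket below it at about (233,282), so left slot. The loose screw is on the hook nearest the rack: (357,248) in the scene view and (312,275) in the side view. The red T's at (140,200), (197,188) and (216,305) are decoys.

Run:
```python
from h import *
a=load('scene0')['image'][220:310,120:280]; b=load('scene0')['image'][230:300,325:395]; c=load('side0')['image'][240:310,270:340]
A=cv2.resize(a,(800,450)[:2],interpolation=cv2.INTER_CUBIC)[:, :]
A=cv2.resize(a,(530,298),interpolation=cv2.INTER_CUBIC)
B=cv2.resize(b,(298,298),interpolation=cv2.INTER_CUBIC);C=cv2.resize(c,(298,298),interpolation=cv2.INTER_CUBIC)
top=np.zeros((298,800,3),np.uint8);top[:,:530]=A
bot=np.zeros((298,800,3),np.uint8);bot[:,:298]=B;bot[:,300:598]=C
cv2.imwrite('pics/crop1.png',np.vstack([top,bot])[:,:,::-1])
s=load('scene0'); d=load('side0')
# black bar masks in scene
g=s['image'].max(2); m=(g<50).astype(np.uint8); m[:225]=0;m[265:]=0;m[:,:140]=0;m[:,260:]=0
n,l,sx,ce=cv2.connectedComponentsWithStats(m)
for i in range(1,n):
    if sx[i,4]>60: 
        print(sx[i],ce[i],'at z=.152/.158',onz(s,ce[i],.152),onz(s,ce[i],.158)); 
        r=cv2.minAreaRect(np.argwhere(l==i)[:,::-1].astype(np.float32)); print(r)
print('screw',cross([ray(s,(357,247)),ray(d,(312,273))]))
```

```text
[204 234  47  20 633] [226.81042654 241.9399684 ] at z=.152/.158 [ 0.50461624 -0.29639913  0.152     ] [ 0.51039993 -0.29666048  0.158     ]
((227.01651000976562, 243.86288452148438), (18.526325225830078, 45.90714645385742), 87.39744567871094)
[146 238  40  19 498] [165.32931727 245.60040161] at z=.152/.158 [ 0.48004261 -0.42264509  0.152     ] [ 0.48599848 -0.42202187  0.158     ]
((165.4913330078125, 247.29202270507812), (17.69297981262207, 39.00782012939453), 87.61405944824219)
screw (array([ 0.52749025, -0.01769056,  0.0801567 ]), [np.float64(0.0031820371614544713), np.float64(0.003182037161454375)])
```

View pics/crop1.png

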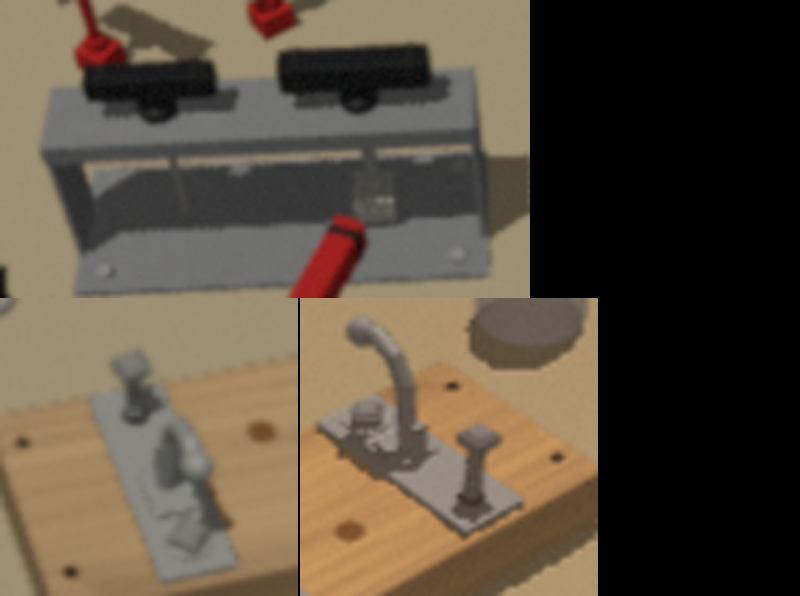

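The crop confirms it: the bar at right, which is the rack's left slot, carries the square socket at crop (375,200). The loose screw leans, with its head at crop (130,362) in the scene and (480,437) in the side view.

Run:
```python
from h import *
s=load('scene0'); d=load('side0')
def reds(c):
    im=c['image'].astype(int); m=((im[:,:,0]>110)&(im[:,:,1]<60)&(im[:,:,2]<60)).astype(np.uint8)
    n,l,sx,ce=cv2.connectedComponentsWithStats(cv2.dilate(m,np.ones((3,3))))
    return [(sx[i].tolist()) for i in range(1,n) if sx[i,4]>80]
print(reds(s));print(reds(d))
for u in [(140,198),(195,187),(216,305)]:
  for v in [(515,222),(488,243),(371,186)]:
    x,e=cross([ray(s,u),ray(d,v)]); print(u,v,x,e[0].round(4))
print('bases',[onz(s,u,.012).round(3).tolist() for u in [(151,234),(201,223),(224,341)]])
# rack plate corners at z .122 ; back edge (robot side)
k=160/530
for p in [(52,90),(474,69),(42,150),(484,128)]:
    print('plate',onz(s,(120+p[0]*k,220+p[1]*k),.122).round(4))
print('jar',onz(s,(293,321),.085))
```

```text
[[173, 173, 40, 22, 349], [121, 187, 35, 25, 410], [194, 219, 15, 11, 109], [142, 230, 15, 10, 120], [200, 284, 31, 46, 520], [215, 334, 12, 19, 150]]
[[364, 175, 15, 18, 168], [495, 215, 42, 7, 255], [479, 228, 19, 24, 274]]
(140, 198) (515, 222) [ 0.29361378 -0.4695932   0.13574286] 0.0012
(140, 198) (488, 243) [ 0.30688556 -0.44438608  0.10723638] 0.0387
(140, 198) (371, 186) [ 0.54862162 -0.35964262  0.24897191] 0.1124
(195, 187) (515, 222) [ 0.2763815  -0.36302338  0.16328446] 0.0395
(195, 187) (488, 243) [ 0.28763956 -0.34117284  0.13430834] 0.0028
(195, 187) (371, 186) [ 0.51642771 -0.28338876  0.25783243] 0.0746
(216, 305) (515, 222) [ 0.4112162  -0.43387296  0.02953685] 0.1502
(216, 305) (488, 243) [ 0.42284756 -0.41539833 -0.01494349] 0.1098
(216, 305) (371, 186) [ 0.65036147 -0.3441421   0.13889261] 0.0007
bases [[0.292, -0.469, 0.012], [0.287, -0.342, 0.012], [0.649, -0.344, 0.012]]
plate [ 0.4373 -0.4892  0.122 ]
plate [ 0.4937 -0.2188  0.122 ]
plate [ 0.4884 -0.4985  0.122 ]
plate [ 0.5457 -0.2234  0.122 ]
jar [ 0.6891846  -0.20258831  0.085     ]
```

```bash
python3 -m inch '[{"grip":-1,"dp":[0.03,0,0],"delta_rot":[0,0,0]},{"grip":-1,"dp":[0.04,0,-0.02],"delta_rot":[0,0,-0.12]},{"grip":-1,"dp":[0.04,0,-0.02],"delta_rot":[0,0,-0.12]},{"grip":-1,"dp":[0.04,0,0],"delta_rot":[0,0,-0.12]},{"grip":-1,"dp":[0.04,0,0],"delta_rot":[0,0,-0.12]}]' 40
python3 -m inch '[{"grip":-1,"dp":[0.04,0.02,0],"delta_rot":[0,0,-0.12]},{"grip":-1,"dp":[0.03,0.02,0],"delta_rot":[0,0,-0.12]},{"grip":-1,"dp":[0,0,0],"delta_rot":[0,0,-0.12]},{"grip":-1,"dp":[0,0,0],"delta_rot":[0,0,-0.12]},{"grip":-1,"dp":[0,0,0],"delta_rot":[0,0,0]}]'
python3 -c "
from h import *
st()"
```

```text
t: 0.65
tool_pos: [0.3925, -0.4246, 0.2716]
tool_rot: [0.001, 0.9, 0.435, 0.0]
force: [0.5, -0.4, -0.3]
finger_gap: 0.0854
finger_force: 0.0
t: 1.15
tool_pos: [0.4647, -0.3907, 0.2708]
tool_rot: [-0.0, 0.772, 0.635, -0.0]
force: [0.4, -0.5, -0.6]
finger_gap: 0.0856
finger_force: 0.0
t 1.15 pos [ 0.4647 -0.3907  0.2708] 
F [ 0.4278 -0.5184 -0.647 ] M [-0.0215 -0.0124  0.0036] gap 0.08556979040515343 0.0 
j [-0.8313  0.3731  0.2271  1.4257 -0.0001  0.9332] 
R [[0.1925, 0.9813, -0.0006], [0.9813, -0.1925, 0.0006], [0.0005, -0.0007, -1.0]]
```

Run:
```python
from h import *
c=snap('wrist','w1'); 
g=c['image'].max(2); m=(g<45).astype(np.uint8)
n,l,sx,ce=cv2.connectedComponentsWithStats(m)
for i in range(1,n):
    if sx[i,4]>300:
        p=np.argwhere(l==i)[:,::-1].astype(np.float32); r=cv2.minAreaRect(p); bx=cv2.boxPoints(r); w=np.array([onz(c,q,.164)[:2] for q in bx]); e=[w[1]-w[0],w[2]-w[1]]
        print(sx[i],ce[i],w.mean(0),[ (np.linalg.norm(v).round(4),np.degrees(np.arctan2(v[1],v[0])).round(2)) for v in e])
```

```text
[ 617    0   23  185 3459] [629.93842151  95.83289968] [ 0.69746429 -0.32834887] [(np.float64(0.0158), np.float64(-7.06)), (np.float64(0.1257), np.float64(-86.92))]
[ 327   19   36  150 4014] [343.66392626  89.74663677] [ 0.49932655 -0.29352   ] [(np.float64(0.0949), np.float64(76.51)), (np.float64(0.0208), np.float64(-13.1))]
[ 324  216   28  101 1605] [336.45233645 266.68099688] [ 0.47251093 -0.41535833] [(np.float64(0.0844), np.float64(76.73)), (np.float64(0.0196), np.float64(-13.59))]
[    0   269   640   211 72383] [393.19295967 400.44767418] [ 0.43381015 -0.53782845] [(np.float64(0.5255), np.float64(-11.03)), (np.float64(0.2658), np.float64(-81.83))]
```

View pics/w1.png

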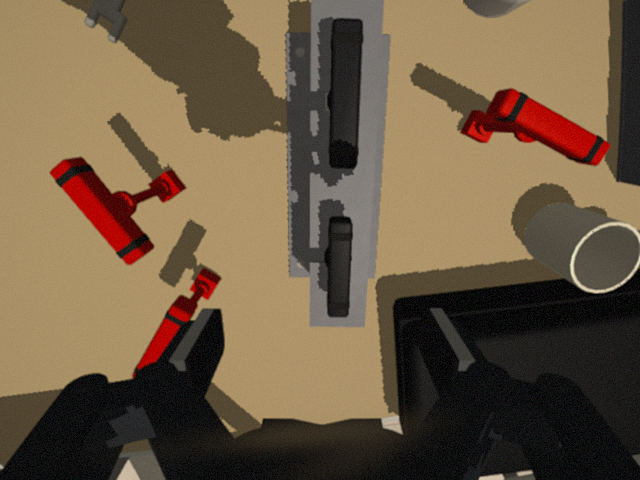

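The wrist view shows the driver's bar at (345,92) and the hex key at (338,267), both lying along the rack. The bar measures 95 x 21 mm at the expected height. I'm moving over it.

```bash
python3 -m inch '[{"grip":-1,"dp":[0.03,0.005,0],"delta_rot":[0,0,0.033]},{"grip":-1,"dp":[0.035,0.005,0],"delta_rot":[0,0,0]},{"grip":-1,"dp":[0.037,0.006,0.02],"delta_rot":[0,0,0]},{"grip":-1,"dp":[0,0,0.03],"delta_rot":[0,0,0]},{"grip":-1,"dp":[0,0,0.015],"delta_rot":[0,0,0]}]'
python3 -m inch '[{"grip":-1,"dp":[0,0,0],"delta_rot":[0,0,0]}]'
python3 - <<'E'
from h import *
st()
c=snap('wrist','w2'); 
g=c['image'].max(2); m=(g<45).astype(np.uint8)
n,l,sx,ce=cv2.connectedComponentsWithStats(m)
for i in range(1,n):
    if sx[i,4]>300:
        p=np.argwhere(l==i)[:,::-1].astype(np.float32); r=cv2.minAreaRect(p); bx=cv2.boxPoints(r); w=np.array([onz(c,q,.164)[:2] for q in bx]); e=[w[1]-w[0],w[2]-w[1]]
        print(sx[i],ce[i],w.mean(0),[ (np.linalg.norm(v).round(4),np.degrees(np.arctan2(v[1],v[0])).round(2)) for v in e])
E
```

```text
t: 1.7
tool_pos: [0.5015, -0.2935, 0.2043]
tool_rot: [-0.001, 0.783, 0.621, -0.0]
force: [-0.0, -0.3, -0.3]
finger_gap: 0.0855
finger_force: 0.0
t: 1.8
tool_pos: [0.5006, -0.294, 0.2038]
tool_rot: [-0.002, 0.784, 0.621, -0.001]
force: [0.4, 0.5, -0.3]
finger_gap: 0.0852
finger_force: 0.0
t 1.8 pos [ 0.5006 -0.294   0.2038] 
F [ 0.3533  0.4595 -0.3367] M [-0.0086 -0.0084 -0.0134] gap 0.0851985364720628 0.0 
j [-0.6692  0.3367  0.0116  1.2506 -0.0001  1.132 ] 
R [[0.2284, 0.9736, -0.0039], [0.9736, -0.2284, 0.003], [0.002, -0.0045, -1.0]]
[ 493    5   95   97 7067] [540.8335  53.3836] [ 0.6326 -0.2035] [(np.float64(0.0467), np.float64(13.72)), (np.float64(0.0429), np.float64(-64.78))]
[632 108   8 164 563] [637.1332 216.4529] [ 0.683  -0.2859] [(np.float64(0.0039), np.float64(-10.94)), (np.float64(0.0951), np.float64(-87.17))]
[ 300  187   39  159 5212] [319.9845 264.1917] [ 0.5005 -0.2905] [(np.float64(0.0202), np.float64(-13.13)), (np.float64(0.0985), np.float64(-102.29))]
[    0   309   640   171 56384] [337.7164 426.2236] [ 0.4751 -0.3918] [(np.float64(0.4025), np.float64(-12.99)), (np.float64(0.1645), np.float64(-83.8))]
[ 11 321  42  34 380] [ 32.0605 336.8895] [ 0.3073 -0.2941] [(np.float64(0.0403), np.float64(20.58)), (np.float64(0.0056), np.float64(-79.72))]
```

View pics/w2.png

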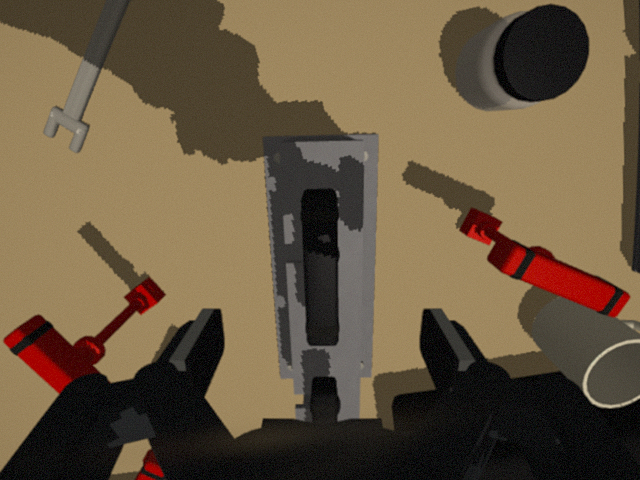

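The bar at (320,265) is centred between the open fingers, and nothing lies in their way. I'll go down and grip.

```bash
python3 -m inch '[{"grip":-1,"dp":[0,0,0.025],"delta_rot":[0,0,0]},{"grip":-1,"dp":[0,0,0.025],"delta_rot":[0,0,0]},{"grip":-1,"dp":[0,0,0.017],"delta_rot":[0,0,0]},{"grip":-1,"dp":[0,0,0],"delta_rot":[0,0,0]},{"grip":0,"dp":[0,0,0],"delta_rot":[0,0,0]}]' 80
python3 -m inch '[{"grip":1,"dp":[0,0,0],"delta_rot":[0,0,0]},{"grip":1,"dp":[0,0,0],"delta_rot":[0,0,0]},{"grip":1,"dp":[0,0,0],"delta_rot":[0,0,0]},{"grip":1,"dp":[0,0,0],"delta_rot":[0,0,0]},{"grip":1,"dp":[0,0,0],"delta_rot":[0,0,0]}]' 80
python3 -c "
from h import *
st()"
```

```text
t: 2.35
tool_pos: [0.5024, -0.296, 0.1406]
tool_rot: [0.001, 0.783, 0.621, 0.0]
force: [0.0, 0.5, 0.9]
finger_gap: 0.0732
finger_force: 0.0
t: 2.85
tool_pos: [0.5023, -0.2954, 0.1402]
tool_rot: [0.001, 0.783, 0.622, 0.0]
force: [-1.7, 0.4, 6.1]
finger_gap: 0.0187
finger_force: 78.4
t 2.85 pos [ 0.5023 -0.2954  0.1402] 
F [-1.6753  0.4292  6.0616] M [ 0.1026  0.2551 -0.0199] gap 0.018736629562304527 78.39700698852539 
j [-0.6692  0.3678 -0.1028  1.099  -0.0002  1.1296] 
R [[0.2261, 0.9741, 0.0009], [0.9741, -0.2261, -0.001], [-0.0008, 0.0011, -1.0]]
```

```bash
python3 -m inch '[{"grip":1,"dp":[0,0,-0.005],"delta_rot":[0,0,0]},{"grip":1,"dp":[0,0,-0.005],"delta_rot":[0,0,0]},{"grip":1,"dp":[0,0,0],"delta_rot":[0,0,0]}]'
python3 -m inch '[{"grip":1,"dp":[0,-0.012,0],"delta_rot":[0,0,0]},{"grip":1,"dp":[0,-0.015,0],"delta_rot":[0,0,0]},{"grip":1,"dp":[0,-0.015,0],"delta_rot":[0,0,0]},{"grip":1,"dp":[0,-0.015,0],"delta_rot":[0,0,0]},{"grip":1,"dp":[0,-0.003,0],"delta_rot":[0,0,0]}]'
python3 - <<'E'
from h import *
st()
c=snap('scene','s2');d=snap('side','d2')
cv2.imwrite('pics/crop2.png',np.hstack([cv2.resize(c['image'][140:340,110:310],(400,400)),cv2.resize(d['image'][120:320,330:530],(400,400))])[:,:,::-1])
E
```

```text
t: 3.15
tool_pos: [0.5023, -0.2953, 0.1497]
tool_rot: [0.0, 0.783, 0.622, 0.0]
force: [-0.1, -0.0, -2.3]
finger_gap: 0.0187
finger_force: 78.3
t: 3.65
tool_pos: [0.4421, -0.2808, 0.149]
tool_rot: [-0.001, 0.783, 0.622, -0.0]
force: [0.3, -0.1, -3.4]
finger_gap: 0.0188
finger_force: 78.6
t 3.65 pos [ 0.4421 -0.2808  0.149 ] 
F [ 0.3465 -0.0591 -3.3739] M [ 0.018   0.0366 -0.0279] gap 0.018763660954456935 78.63144636154175 
j [-0.7191  0.2563 -0.2374  1.0789 -0.0002  1.0803] 
R [[0.2266, 0.974, -0.0015], [0.974, -0.2266, 0.001], [0.0007, -0.0017, -1.0]]
```

View pics/crop2.png

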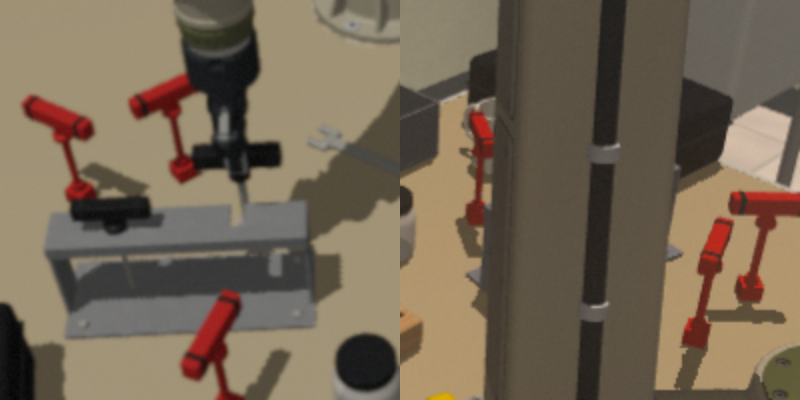

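The driver is out of the rack. Its shaft hangs straight below the fingers at crop (240,200), and the weight on the wrist is about 2.2 N. I'll lift it and look at the screw with the wrist camera.

```bash
python3 -m inch '[{"grip":1,"dp":[0,0,-0.03],"delta_rot":[0,0,0]},{"grip":1,"dp":[0,0,-0.03],"delta_rot":[0,0,0]},{"grip":1,"dp":[0,0,-0.03],"delta_rot":[0,0,0]},{"grip":1,"dp":[0.02,0.005,-0.032],"delta_rot":[0,0,0]},{"grip":1,"dp":[0.03,0.005,0],"delta_rot":[0,0,0]}]'
python3 -m inch '[{"grip":1,"dp":[0.04,0.005,0],"delta_rot":[0,0,0]},{"grip":1,"dp":[0.04,0.005,0],"delta_rot":[0,0,0]},{"grip":1,"dp":[0.03,0.005,0],"delta_rot":[0,0,0]},{"grip":1,"dp":[0,0,0],"delta_rot":[0,0,0]},{"grip":1,"dp":[0,0,0],"delta_rot":[0,0,0]}]'
python3 - <<'E'
from h import *
st()
snap('wrist','w3'); snap('scene','s3');snap('side','d3')
E
python3 -m inch '[{"grip":1,"dp":[0.03,0,0],"delta_rot":[0,0,0]},{"grip":1,"dp":[0.03,0,0],"delta_rot":[0,0,0]},{"grip":1,"dp":[0,0,0],"delta_rot":[0,0,0]},{"grip":1,"dp":[0,0,0],"delta_rot":[0,0,0]}]'
python3 - <<'E'
from h import *
st()
w4=snap('wrist','w4'); w3=load('w3'); s=snap('scene','s4');d=snap('side','d4')
X=[0.5275,-0.0177,0.08]; O=[]
for c,h,z in [(w3,40,5),(w4,40,5),(s,20,10),(d,20,10)]:
    p=proj(c,X).astype(int); print(p,h); x0,y0=max(p[0]-h,0),max(p[1]-h,0); a=c['image'][y0:y0+2*h,x0:x0+2*h]; print(x0,y0,a.shape); O.append(cv2.resize(a,(400,300) if 0 else (300,300),interpolation=cv2.INTER_CUBIC))
cv2.imwrite('pics/crop3.png',np.vstack([np.hstack(O[:2]),np.hstack(O[2:])])[:,:,::-1])
E
```

```text
t: 4.25
tool_pos: [0.4676, -0.2375, 0.2761]
tool_rot: [0.005, 0.784, 0.621, 0.001]
force: [0.5, -0.2, -2.3]
finger_gap: 0.0188
finger_force: 79.0
t: 4.75
tool_pos: [0.505, -0.1308, 0.2712]
tool_rot: [0.0, 0.782, 0.623, -0.0]
force: [1.1, 0.3, -1.9]
finger_gap: 0.0186
finger_force: 79.0
t 4.75 pos [ 0.505  -0.1308  0.2712] 
F [ 1.0612  0.3385 -1.8578] M [ 0.0176 -0.0374  0.0586] gap 0.01857751442934464 78.961923122406 
j [-0.4073  0.2002 -0.006   1.3641 -0.0004  1.3894] 
R [[0.2239, 0.9746, 0.0003], [0.9746, -0.2239, -0.0005], [-0.0005, 0.0004, -1.0]]
t: 5.3
tool_pos: [0.5177, -0.0735, 0.2713]
tool_rot: [0.0, 0.783, 0.622, -0.0]
force: [0.0, -1.1, -2.5]
finger_gap: 0.0188
finger_force: 78.9
t 5.3 pos [ 0.5177 -0.0735  0.2713] 
F [ 0.0392 -1.0928 -2.4996] M [-0.0459  0.0396  0.043 ] gap 0.018768455577918973 78.9378833770752 
j [-0.2943  0.2029 -0.0025  1.3652 -0.0006  1.5046] 
R [[0.2262, 0.9741, -0.0], [0.9741, -0.2262, -0.0006], [-0.0006, 0.0001, -1.0]]
[316  88] 40
276 48 (80, 80, 3)
[317 155] 40
277 115 (80, 80, 3)
[355 246] 20
335 226 (40, 40, 3)
[310 273] 20
290 253 (40, 40, 3)
```

View pics/crop3.png

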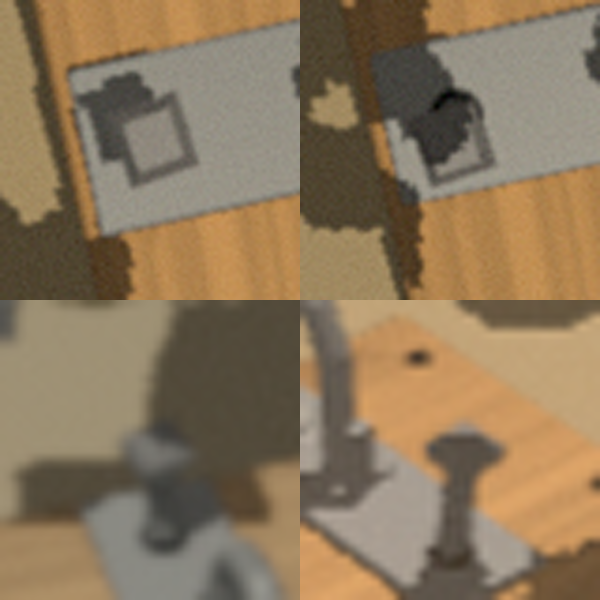

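The wrist crops show the head's square outline in w3 at crop corners (120,122), (178,93), (197,162), (135,187). The plate's near-edge corners are at (68,70) and (103,235) in w3, and (72,52) and (105,205) in w4. The plate's 42 mm width and the 20 mm end distance give the hole.

```bash
cat > m.py <<'E'
from h import *
w3=load('w3');w4=load('w4')
f3=lambda p:(276+(p[0]+.5)/3.75-.5,48+(p[1]+.5)/3.75-.5)
f4=lambda p:(277+(p[0]+.5)/3.75-.5,115+(p[1]+.5)/3.75-.5)
for c,f,P,e1,e2 in [(w3,f3,[(68,70),(103,235)],(300,18),(300,190)),(w4,f4,[(72,52),(105,205)],(300,3),(300,160)) ]:
    a,b=[onz(c,f(p),.045)[:2] for p in P]; l1=onz(c,f(e1),.045)[:2]-a; l2=onz(c,f(e2),.045)[:2]-b
    y=a-b; print('edge',np.linalg.norm(y).round(4),'dirs',np.degrees([np.arctan2(-y[0],y[1]),np.arctan2(l1[1],l1[0]),np.arctan2(l2[1],l2[0])]).round(2))
    x=l1/np.linalg.norm(l1)+l2/np.linalg.norm(l2); x/=np.linalg.norm(x); print('hole',(a+b)/2+.02*x)
Q=[(120,122),(178,93),(197,162),(135,187)]
w=np.array([onz(w3,f3(p),.083)[:2] for p in Q]); print('head sq z=.083',w.mean(0))
for i in range(4):
    e=w[(i+1)%4]-w[i]; print(np.linalg.norm(e).round(4),np.degrees(np.arctan2(e[1],e[0])).round(1))
s=load('scene0');d=load('side0');s4=load('s4');d4=load('d4')
# 40px crops scale 7.5; head side view center (465,447)->(165,147) ; scene (157,145)
S=(335+157/7.5-.5,226+146/7.5-.5); D=(290+165/7.5-.5,253+150/7.5-.5)
print('head xyz',cross([ray(s4,S),ray(d4,D)]),'+w3',cross([ray(s4,S),ray(d4,D),ray(w3,f3((157,141)))]))
Sb=(335+165/7.5-.5,226+232/7.5-.5); Db=(290+150/7.5-.5,253+258/7.5-.5)
print('base',onz(s4,Sb,.045),onz(d4,Db,.045),'head z.084',onz(s4,S,.084),onz(d4,D,.084))
E
python3 m.py
```

```text
edge 0.0416 dirs [-1.14 -1.21 -0.66]
hole [ 0.53005132 -0.01072032]
edge 0.0421 dirs [-1.56 -1.39 -0.17]
hole [ 0.530454   -0.01059713]
head sq z=.083 [ 0.52869933 -0.0155218 ]
0.015 11.9
0.0158 -86.3
0.0158 -172.2
0.0148 90.4
head xyz (array([ 0.52543613, -0.01805798,  0.08337009]), [np.float64(0.0003414063520625065), np.float64(0.00034140635206256795)]) +w3 (array([ 0.52670587, -0.01732058,  0.08376705]), [np.float64(0.00087581404674148), np.float64(0.0018009807585944863), np.float64(0.0025927604567558284)])
base [ 0.5269487  -0.01365358  0.045     ] [ 0.52575841 -0.01244646  0.045     ] head z.084 [ 0.52622458 -0.01801525  0.084     ] [ 0.52468945 -0.017837    0.084     ]
```

```bash
cat > fl.py <<'E'
from h import *
c=load('w3')
for z,ctr in [(.084,(.5285,-.0158)),(.087,(.5285,-.016))]:
    g=np.arange(-.016,.016,.00025); X,Y=np.meshgrid(g,-g)
    uv=np.array([[proj(c,[ctr[0]+x,ctr[1]+y,z]) for x in g] for y in -g],np.float32)
    p=cv2.remap(cv2.cvtColor(c['image'],cv2.COLOR_RGB2GRAY),uv,None,cv2.INTER_CUBIC); p=cv2.GaussianBlur(p,(0,0),2.5).astype(float)
    gx=cv2.Sobel(p,cv2.CV_64F,1,0);gy=-cv2.Sobel(p,cv2.CV_64F,0,1)
    for r in (.007,.0085,.010,.0115):
        m=(np.hypot(X,Y)<r); q=((gx+1j*gy)[m]); v=(np.abs(q)**2*np.exp(4j*np.angle(q))).sum()
        print(z,r,np.degrees(np.angle(v))/4,abs(v)/(np.abs(q)**2).sum())
    cv2.imwrite('pics/orth.png',cv2.resize(p.astype(np.uint8),(512,512)))
E
python3 fl.py
```

```text
0.084 0.007 6.228333361031569 0.8544729556081292
0.084 0.0085 6.681288927519775 0.8285638652371676
0.084 0.01 6.653891641889745 0.7959168427632127
0.084 0.0115 6.288253949978188 0.749098431452858
0.087 0.007 6.17830227226154 0.855286373401125
0.087 0.0085 6.706663508882122 0.8251408836062079
0.087 0.01 6.65329680784305 0.7934509220275406
0.087 0.0115 6.337166022580079 0.7391079071281429
```

View pics/orth.png

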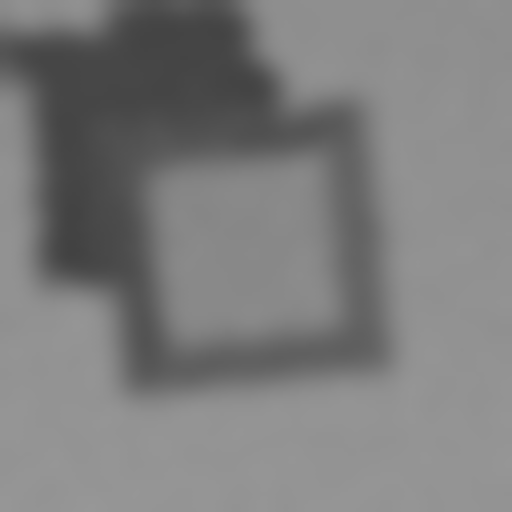

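```bash
python3 -m inch '[{"grip":1,"dp":[0,0,0],"delta_rot":[0,0,-0.14]},{"grip":1,"dp":[0,0,0],"delta_rot":[0,0,-0.14]},{"grip":1,"dp":[0,0,0],"delta_rot":[0,0,-0.14]},{"grip":1,"dp":[0,0,0],"delta_rot":[0,0,-0.14]},{"grip":1,"dp":[0,0,0],"delta_rot":[0,0,-0.14]}]'
python3 -m inch '[{"grip":1,"dp":[0,0,0],"delta_rot":[0,0,-0.14]},{"grip":1,"dp":[0,0,0],"delta_rot":[0,0,-0.14]},{"grip":1,"dp":[0,0,0],"delta_rot":[0,0,-0.14]},{"grip":1,"dp":[0,0,0],"delta_rot":[0,0,-0.14]},{"grip":1,"dp":[0,0,0],"delta_rot":[0,0,-0.14]}]'
python3 -m inch '[{"grip":1,"dp":[0,0,0],"delta_rot":[0,0,-0.14]},{"grip":1,"dp":[0,0,0],"delta_rot":[0,0,-0.14]},{"grip":1,"dp":[0,0,0],"delta_rot":[0,0,-0.14]},{"grip":1,"dp":[0,0,0],"delta_rot":[0,0,-0.14]},{"grip":1,"dp":[0,0,0],"delta_rot":[0,0,-0.14]}]'
python3 -m inch '[{"grip":1,"dp":[0,0,0],"delta_rot":[0,0,-0.14]},{"grip":1,"dp":[0,0,0],"delta_rot":[0,0,-0.14]},{"grip":1,"dp":[0,0,0],"delta_rot":[0,0,-0.14]},{"grip":1,"dp":[0,0,0],"delta_rot":[0,0,-0.14]},{"grip":1,"dp":[0,0,0],"delta_rot":[0,0,-0.14]}]'
python3 -c "
from h import *
st()"
```

```text
t: 5.95
tool_pos: [0.5175, -0.0741, 0.2713]
tool_rot: [0.0, 0.52, 0.854, -0.0]
force: [-0.5, 0.7, -2.6]
finger_gap: 0.0186
finger_force: 79.0
t: 6.45
tool_pos: [0.5176, -0.0741, 0.2713]
tool_rot: [0.0, 0.196, 0.981, -0.0]
force: [0.4, -0.6, -1.2]
finger_gap: 0.0184
finger_force: 79.0
t: 6.95
tool_pos: [0.5176, -0.0741, 0.2713]
tool_rot: [-0.0, -0.152, 0.988, -0.0]
force: [-0.1, 0.6, -3.0]
finger_gap: 0.0186
finger_force: 79.0
t: 7.45
tool_pos: [0.5175, -0.074, 0.2712]
tool_rot: [-0.0, -0.482, 0.876, -0.0]
force: [0.4, -0.3, -2.4]
finger_gap: 0.0189
finger_force: 79.0
t 7.45 pos [ 0.5175 -0.074   0.2712] 
F [ 0.3722 -0.2795 -2.3688] M [-0.0054  0.042   0.0203] gap 0.018850886307106955 78.97491931915283 
j [-0.2956  0.2028 -0.0027  1.3653 -0.0003 -1.3008] 
R [[-0.5359, -0.8443, -0.0001], [-0.8443, 0.5359, -0.0002], [0.0002, -0.0001, -1.0]]
```

The rectified patch shows the crown square centred at (245,253), with its flats turned about +6.4°. I'll finish turning the socket to match and move above the head.

```bash
python3 -m inch '[{"grip":1,"dp":[0,0,0],"delta_rot":[0,0,-0.14]},{"grip":1,"dp":[0,0,0],"delta_rot":[0,0,-0.14]},{"grip":1,"dp":[0,0,0],"delta_rot":[0,0,-0.14]},{"grip":1,"dp":[0,0,0],"delta_rot":[0,0,-0.14]},{"grip":1,"dp":[0,0,0],"delta_rot":[0,0,-0.117]}]'
python3 -m inch '[{"grip":1,"dp":[-0.03,-0.008,0],"delta_rot":[0,0,0]},{"grip":1,"dp":[-0.027,-0.008,0.01],"delta_rot":[0,0,0]},{"grip":1,"dp":[0,0,0.032],"delta_rot":[0,0,0]},{"grip":1,"dp":[0,0,0],"delta_rot":[0,0,0]},{"grip":1,"dp":[0,0,0],"delta_rot":[0,0,0]}]'
python3 - <<'E'
from h import *
s_,r=st(); s=snap('scene','s5');d=snap('side','d5'); w=snap('wrist','w5')
p=s_['tool_pos']; O=[]
for c in (s,d):
    q=proj(c,[.527,-.015,.1]).astype(int); x0,y0=q-30; print('origin',x0,y0); O.append(cv2.resize(c['image'][y0:y0+60,x0:x0+50],(400,480),interpolation=cv2.INTER_CUBIC))
cv2.imwrite('pics/crop5.png',np.hstack(O)[:,:,::-1])
E
```

```text
t: 7.95
tool_pos: [0.5175, -0.0741, 0.2713]
tool_rot: [0.0, 0.745, -0.667, 0.0]
force: [-0.4, -1.0, -1.8]
finger_gap: 0.0187
finger_force: 79.0
t: 8.45
tool_pos: [0.5269, -0.0153, 0.2292]
tool_rot: [0.001, 0.744, -0.669, -0.001]
force: [-0.3, -0.3, -1.3]
finger_gap: 0.0182
finger_force: 79.0
t 8.45 pos [ 0.5269 -0.0153  0.2292] 
F [-0.2627 -0.2829 -1.3133] M [-0.0121 -0.0279 -0.0017] gap 0.01820873485517489 79.01392221450806 
j [-0.1811  0.2223 -0.0805  1.2698 -0.0003 -1.8581] 
R [[0.106, -0.9944, -0.0018], [-0.9944, -0.106, -0.0], [-0.0002, 0.0017, -1.0]]
origin 327 210
origin 279 236
```

View pics/crop5.png

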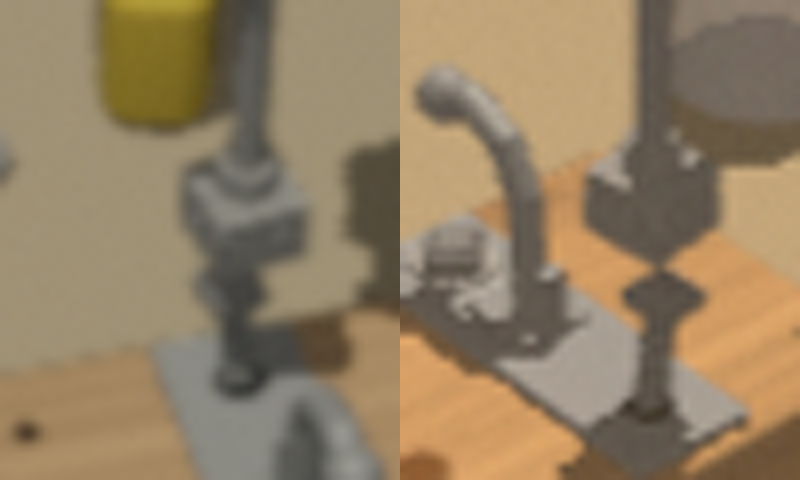

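The left (scene) crop shows the socket at (245,215), its shaft at (253,60), the head at (230,285) and the screw base at (238,385). The right (side) crop shows the shaft at (655,60), the head at (664,297) and the base at (652,408). I'll work out the relative offsets from these.

```bash
cat > off.py <<'E'
from h import *
s=load('s5');d=load('d5')
def xy(a,b):
    A=[];B=[]
    for c,o,p in ((s,(327,210),a),(d,(279,236),b)):
        O,D=ray(c,(o[0]+(p[0]+.5)/8-.5,o[1]+(p[1]+.5)/8-.5)); n=np.array([-D[1],D[0]])/np.hypot(*D[:2]); A.append(n);B.append(n@O[:2])
    return np.linalg.solve(A,B)
ax=xy((253,60),(255,60)); hd=xy((230,285),(264,297)); bs=xy((238,385),(252,408))
print('axis',ax,'head',hd,'base',bs,'head-axis',hd-ax,'lean',hd-bs)
# refine automatically: row-wise shaft edges
for c,o in ((s,(327,210)),(d,(279,236))):
    g=cv2.cvtColor(c['image'],cv2.COLOR_RGB2GRAY).astype(int); print([g[o[1]+k,o[0]+24:o[0]+40].tolist() for k in (2,8,12)])
for z in (.09,.0835): print('sock proj', proj(s,[*ax,z]),proj(d,[*ax,z]))
E
python3 off.py
```

```text
axis [ 0.52573015 -0.01612528] head [ 0.52397026 -0.01738145] base [ 0.52418521 -0.01277799] head-axis [-0.00175989 -0.00125617] lean [-0.00021495 -0.00460347]
[[100, 88, 76, 69, 73, 70, 72, 78, 76, 83, 114, 137, 145, 146, 146, 147], [89, 80, 74, 72, 76, 85, 90, 91, 87, 98, 129, 144, 147, 147, 146, 146], [82, 79, 77, 75, 76, 84, 92, 90, 89, 106, 131, 144, 147, 147, 146, 147]]
[[168, 169, 166, 170, 159, 125, 86, 88, 87, 94, 115, 125, 126, 124, 122, 124], [169, 170, 169, 168, 160, 123, 85, 90, 86, 88, 97, 103, 105, 106, 105, 105], [169, 167, 168, 168, 161, 124, 88, 89, 86, 85, 89, 97, 104, 104, 106, 106]]
sock proj [356.30074912 242.80725017] [310.61025092 270.46049582]
sock proj [356.15419614 244.7949676 ] [310.62476298 272.78020531]
```

```bash
python3 -m inch '[{"grip":1,"dp":[0.0014,0.002,0],"delta_rot":[0,0,0]},{"grip":1,"dp":[0,0,0.005],"delta_rot":[0,0,0]},{"grip":1,"dp":[0,0,0.005],"delta_rot":[0,0,0]},{"grip":1,"dp":[0,0,0.003],"delta_rot":[0,0,0]},{"grip":1,"dp":[0,0,0],"delta_rot":[0,0,0]}]'
python3 -m inch '[{"grip":1,"dp":[0,0,0.0015],"delta_rot":[0,0,0]},{"grip":1,"dp":[0,0,0.0015],"delta_rot":[0,0,0]},{"grip":1,"dp":[0,0,0],"delta_rot":[0,0,0]}]'
python3 -m inch '[{"grip":1,"dp":[0,0,0.0015],"delta_rot":[0,0,0]},{"grip":1,"dp":[0,0,0],"delta_rot":[0,0,0]}]'
python3 - <<'E'
from h import *
st()
E
```

```text
t: 9.1
tool_pos: [0.5251, -0.016, 0.2155]
tool_rot: [0.0, 0.744, -0.668, -0.001]
force: [-0.3, 0.3, -2.7]
finger_gap: 0.0183
finger_force: 79.0
t: 9.4
tool_pos: [0.5256, -0.0161, 0.2131]
tool_rot: [0.0, 0.744, -0.668, -0.0]
force: [0.1, -0.5, -2.3]
finger_gap: 0.0186
finger_force: 79.0
t: 9.6
tool_pos: [0.5256, -0.0161, 0.2116]
tool_rot: [0.0, 0.744, -0.668, -0.0]
force: [-0.7, -0.8, -2.5]
finger_gap: 0.0187
finger_force: 79.0
t 9.6 pos [ 0.5256 -0.0161  0.2116] 
F [-0.7075 -0.8227 -2.4515] M [ 0.0187 -0.0215  0.003 ] gap 0.018729333145225225 79.04541850090027 
j [-0.1834  0.225  -0.1204  1.2256 -0.0001 -1.8616] 
R [[0.1072, -0.9942, -0.0002], [-0.9942, -0.1072, -0.0], [0.0, 0.0002, -1.0]]
```

```bash
python3 -m inch '[{"grip":1,"dp":[0,0,0.001],"delta_rot":[0,0,0]},{"grip":1,"dp":[0,0,0.001],"delta_rot":[0,0,0]},{"grip":1,"dp":[0,0,0],"delta_rot":[0,0,0]}]'
python3 -m inch '[{"grip":1,"dp":[0,0,0.001],"delta_rot":[0,0,0]},{"grip":1,"dp":[0,0,0.001],"delta_rot":[0,0,0]},{"grip":1,"dp":[0,0,0],"delta_rot":[0,0,0]}]'
```

```text
t: 9.9
tool_pos: [0.5256, -0.0161, 0.2096]
tool_rot: [0.0, 0.744, -0.668, -0.0]
force: [-0.5, -0.1, -2.1]
finger_gap: 0.0185
finger_force: 79.0
t: 10.2
tool_pos: [0.5256, -0.0161, 0.2076]
tool_rot: [0.0, 0.744, -0.668, -0.0]
force: [-1.2, -0.2, -2.6]
finger_gap: 0.0185
finger_force: 79.0
```

```bash
python3 -m inch '[{"grip":1,"dp":[0,0,0.001],"delta_rot":[0,0,0]},{"grip":1,"dp":[0,0,0.001],"delta_rot":[0,0,0]},{"grip":1,"dp":[0,0,0],"delta_rot":[0,0,0]}]'
python3 -m inch '[{"grip":1,"dp":[0,0,0.001],"delta_rot":[0,0,0]},{"grip":1,"dp":[0,0,0],"delta_rot":[0,0,0]}]'
```

```text
t: 10.5
tool_pos: [0.5256, -0.0161, 0.2056]
tool_rot: [0.0, 0.744, -0.668, -0.0]
force: [-0.6, 1.2, -2.7]
finger_gap: 0.0185
finger_force: 79.0
t: 10.7
tool_pos: [0.5256, -0.0161, 0.2047]
tool_rot: [0.0, 0.744, -0.668, -0.0]
force: [-0.2, -0.8, -1.8]
finger_gap: 0.0182
finger_force: 79.0
```

```bash
python3 -m inch '[{"grip":1,"dp":[0,0,0.001],"delta_rot":[0,0,0]},{"grip":1,"dp":[0,0,0],"delta_rot":[0,0,0]}]'
python3 -m inch '[{"grip":1,"dp":[0,0,0.001],"delta_rot":[0,0,0]},{"grip":1,"dp":[0,0,0],"delta_rot":[0,0,0]}]'
python3 - <<'E'
from h import *
st(); s=snap('scene','s6');d=snap('side','d6'); O=[]
for c in (s,d):
    q=proj(c,[.527,-.015,.1]).astype(int); x0,y0=q-30; print('origin',x0,y0); O.append(cv2.resize(c['image'][y0:y0+60,x0:x0+50],(400,480),interpolation=cv2.INTER_CUBIC))
cv2.imwrite('pics/crop6.png',np.hstack(O)[:,:,::-1])
E
```

```text
t: 10.9
tool_pos: [0.5256, -0.0162, 0.2036]
tool_rot: [0.0, 0.744, -0.668, -0.0]
force: [-0.3, -0.2, -2.1]
finger_gap: 0.0185
finger_force: 79.0
t: 11.1
tool_pos: [0.5256, -0.0161, 0.2026]
tool_rot: [0.0, 0.744, -0.668, -0.0]
force: [0.2, 0.4, -2.3]
finger_gap: 0.0185
finger_force: 79.0
t 11.1 pos [ 0.5256 -0.0161  0.2026] 
F [ 0.2245  0.3906 -2.3022] M [ 0.0172  0.0107 -0.0164] gap 0.018504920669141764 79.04536485671997 
j [-0.1834  0.2287 -0.1378  1.2044 -0.0001 -1.8616] 
R [[0.1072, -0.9942, -0.0002], [-0.9942, -0.1072, -0.0], [0.0, 0.0002, -1.0]]
origin 327 210
origin 279 236
```

View pics/crop6.png

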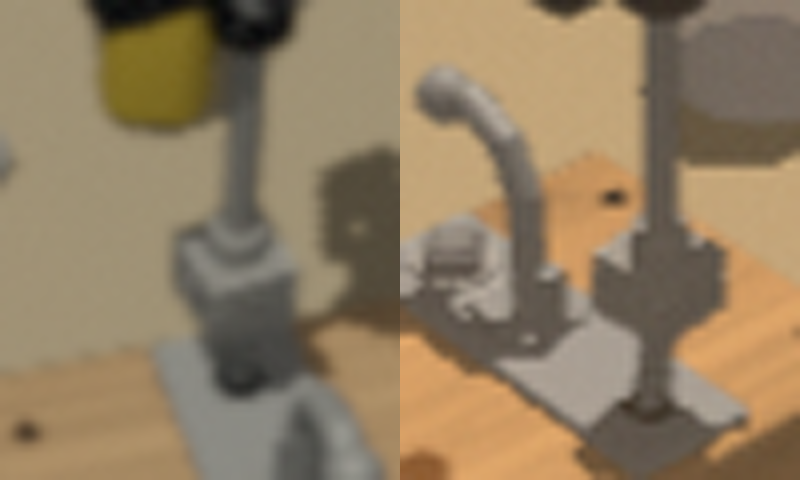

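The socket now covers the head in both views, with only bare shank below it: scene crop (240,375), side crop (655,370). That was the last picture I may view. The socket mouth is about 10 mm below the head's top, with no contact force. I'll compute the axis-to-hole offset from the numbers.

```bash
cat > off2.py <<'E'
from h import *
import sys
def xy(s,d,a,b):
    A=[];B=[]
    for c,p in ((s,a),(d,b)):
        O,D=ray(c,p); n=np.array([-D[1],D[0]])/np.hypot(*D[:2]); A.append(n);B.append(n@O[:2])
    return np.linalg.solve(A,B)
k=lambda o,p:(o[0]+(p[0]+.5)/8-.5,o[1]+(p[1]+.5)/8-.5)
s=load('s6');d=load('d6'); S=(327,210);D=(279,236)
print('axis',xy(s,d,k(S,(243,130)),k(D,(261,130))),'base',xy(s,d,k(S,(238,383)),k(D,(252,405))))
for nm,c,o in (('scene',s,S),('side',d,D)):
    g=cv2.cvtColor(c['image'],cv2.COLOR_RGB2GRAY).astype(int)
    for y in (list(range(o[1]+10,o[1]+26,4))+list(range(o[1]+40,o[1]+53,1))): print(nm,y,g[y,o[0]+22:o[0]+44].tolist())
E
python3 off2.py
```

```text
axis [ 0.52448314 -0.01704796] base [ 0.52426521 -0.01285683]
scene 220 [99, 94, 88, 80, 75, 73, 70, 69, 70, 73, 88, 126, 143, 147, 147, 147, 146, 147, 147, 147, 148, 147]
scene 224 [93, 88, 83, 83, 89, 93, 86, 85, 89, 88, 98, 129, 144, 146, 147, 146, 146, 146, 147, 148, 147, 147]
scene 228 [146, 145, 147, 145, 144, 131, 112, 96, 89, 88, 108, 133, 145, 147, 147, 146, 147, 147, 147, 147, 146, 141]
scene 232 [147, 148, 147, 146, 145, 128, 109, 95, 88, 90, 117, 138, 145, 146, 147, 146, 144, 130, 103, 83, 74, 75]
scene 250 [145, 139, 120, 100, 88, 84, 81, 80, 79, 79, 78, 76, 76, 76, 77, 79, 79, 81, 88, 100, 113, 108]
scene 251 [146, 141, 123, 99, 84, 79, 77, 77, 75, 74, 73, 72, 72, 72, 70, 72, 78, 96, 119, 132, 137, 135]
scene 252 [141, 139, 120, 94, 79, 73, 70, 71, 70, 68, 70, 71, 70, 70, 70, 73, 84, 113, 133, 141, 142, 142]
scene 253 [140, 138, 128, 102, 78, 67, 65, 65, 65, 64, 67, 72, 70, 70, 69, 72, 78, 98, 122, 136, 140, 140]
scene 254 [138, 139, 133, 113, 85, 66, 61, 62, 64, 66, 68, 69, 71, 71, 70, 71, 72, 79, 100, 126, 138, 140]
scene 255 [138, 138, 137, 125, 100, 68, 58, 60, 59, 
[... 2098 characters left out ...]
, 161, 161, 162, 165]
side 283 [162, 160, 160, 160, 160, 161, 152, 116, 85, 89, 87, 106, 141, 161, 163, 162, 160, 161, 161, 164, 167, 169]
side 284 [161, 162, 160, 162, 160, 160, 147, 108, 85, 85, 84, 107, 146, 160, 160, 159, 159, 159, 158, 166, 168, 164]
side 285 [160, 160, 161, 160, 156, 149, 124, 72, 82, 85, 76, 94, 136, 161, 162, 161, 161, 163, 162, 158, 159, 159]
side 286 [162, 162, 161, 157, 130, 77, 56, 68, 85, 87, 76, 65, 106, 150, 155, 162, 161, 162, 162, 162, 157, 157]
side 287 [162, 162, 157, 130, 89, 80, 63, 61, 68, 64, 57, 58, 72, 85, 117, 155, 162, 162, 160, 158, 150, 149]
side 288 [155, 153, 129, 88, 86, 88, 82, 74, 62, 59, 64, 78, 87, 88, 84, 117, 151, 155, 152, 125, 93, 123]
```

```bash
python3 -m inch '[{"grip":1,"dp":[-0.0011,-0.0001,0],"delta_rot":[0,0,0]},{"grip":1,"dp":[-0.0011,-0.0001,0],"delta_rot":[0,0,0]},{"grip":1,"dp":[-0.0011,-0.0001,0],"delta_rot":[0,0,0]},{"grip":1,"dp":[-0.001,-0.0001,0],"delta_rot":[0,0,0]},{"grip":1,"dp":[0,0,0],"delta_rot":[0,0,0]}]'
cat > lean.py <<'E'
from h import *
import sys
tag=sys.argv[1]
st(); s=snap('scene','s'+tag);d=snap('side','d'+tag)
def edges(row,lo,hi,thr):
    # crossings of threshold nearest to darkest column
    r=row[lo:hi].astype(float); i=int(np.argmin(r)); a=i
    while a>0 and r[a]<thr:a-=1
    b=i
    while b<len(r)-1 and r[b]<thr:b+=1
    l=lo+a+(r[a]-thr)/(r[a]-r[a+1]+1e-9); q=lo+b-1+(thr-r[b-1])/(r[b]-r[b-1]+1e-9); return l,q
g=cv2.cvtColor(d['image'],cv2.COLOR_RGB2GRAY)
for y in range(275,289): 
    l,q=edges(g[y],302,320,123); print('side',y,round(l,2),round(q,2),'c',round((l+q)/2,2),'w',round(q-l,2))
for y in (257,259,261): 
    l,q=edges(g[y],302,320,128); print('shaft side',y,round((l+q)/2,2),round(q-l,2))
g=cv2.cvtColor(s['image'],cv2.COLOR_RGB2GRAY)
for y in (228,230,232): 
    l,q=edges(g[y],350,366,118); print('shaft scene',y,round((l+q)/2,2),round(q-l,2))
for y in range(248,261): print(y,g[y,349:371].tolist())
for X in ([.5243,-.0125],):
    for z in (.045,.08,.13): print('vert',z,proj(s,[*X,z]),proj(d,[*X,z]))
E
python3 lean.py 7
```

```text
t: 11.7
tool_pos: [0.526, -0.0119, 0.2031]
tool_rot: [-0.0, 0.744, -0.668, 0.001]
force: [1.9, -2.1, -1.7]
finger_gap: 0.0184
finger_force: 79.2
t 11.7 pos [ 0.526  -0.0119  0.2031] 
F [ 1.879  -2.0512 -1.6609] M [-0.6214 -0.1963 -0.0067] gap 0.018417121123191438 79.2395281791687 
j [-0.1751  0.2281 -0.1375  1.2041 -0.0003 -1.8534] 
R [[0.1073, -0.9942, 0.001], [-0.9942, -0.1073, -0.0005], [0.0006, -0.001, -1.0]]
side 275 276.0 316.68 c 296.34 w 40.68
side 276 303.57 315.31 c 309.44 w 11.74
side 277 305.52 314.14 c 309.83 w 8.62
side 278 306.9 312.38 c 309.64 w 5.48
side 279 307.88 311.97 c 309.93 w 4.09
side 280 307.82 312.16 c 309.99 w 4.34
side 281 307.56 312.07 c 309.82 w 4.51
side 282 307.85 312.07 c 309.96 w 4.23
side 283 307.84 311.92 c 309.88 w 4.08
side 284 307.46 312.15 c 309.8 w 4.68
side 285 307.02 312.69 c 309.85 w 5.67
side 286 305.17 313.15 c 309.16 w 7.99
side 287 304.2 313.29 c 308.75 w 9.08
side 288 302.17 314.12 c 308.15 w 11.96
shaft side 257 309.58 4.58
shaft side 259 309.52 4.72
shaft side 261 307.79 8.37
shaft scene 228 358.74 4.62
shaft scene 230 358.53 4.39
s
[... 813 characters left out ...]
 73, 75, 92, 126]
256 [138, 139, 139, 135, 120, 91, 64, 61, 63, 60, 58, 64, 71, 72, 72, 72, 73, 74, 75, 81, 100, 128]
257 [138, 139, 138, 133, 113, 78, 56, 54, 55, 49, 46, 61, 73, 76, 83, 89, 90, 90, 91, 96, 119, 135]
258 [137, 138, 138, 135, 119, 88, 59, 47, 42, 45, 66, 83, 90, 98, 113, 121, 121, 119, 115, 117, 129, 139]
259 [135, 138, 138, 138, 131, 114, 92, 80, 75, 84, 110, 123, 126, 126, 127, 122, 121, 125, 125, 123, 127, 136]
260 [135, 138, 138, 138, 137, 133, 126, 125, 124, 126, 131, 134, 135, 132, 120, 106, 110, 120, 127, 125, 122, 128]
vert 0.045 [356.6113 255.4998] [309.9424 287.184 ]
vert 0.08 [357.4062 245.0872] [309.8534 274.9623]
vert 0.13 [358.5918 229.468 ] [309.7201 256.7776]
```

```bash
python3 -m inch '[{"grip":1,"dp":[-0.0009,-0.0001,0],"delta_rot":[0,0,0]},{"grip":1,"dp":[0,0,0],"delta_rot":[0,0,0]},{"grip":1,"dp":[0.0009,0.0001,0],"delta_rot":[0,0,0]},{"grip":1,"dp":[0,0,0],"delta_rot":[0,0,0]}]'
python3 -m inch '[{"grip":1,"dp":[0,0,0.001],"delta_rot":[0,0,0]},{"grip":1,"dp":[0,0,0],"delta_rot":[0,0,0]}]'
python3 -m inch '[{"grip":1,"dp":[0,0,0.0007],"delta_rot":[0,0,0]},{"grip":1,"dp":[0,0,0],"delta_rot":[0,0,0]}]'
python3 lean.py 8 | grep -v '\['
```

```text
t: 12.2
tool_pos: [0.5253, -0.0116, 0.2026]
tool_rot: [-0.0, 0.744, -0.668, -0.0]
force: [0.4, -1.5, -0.9]
finger_gap: 0.0186
finger_force: 79.2
t: 12.4
tool_pos: [0.5252, -0.0117, 0.2015]
tool_rot: [0.0, 0.744, -0.668, -0.0]
force: [-0.1, -1.1, -2.3]
finger_gap: 0.0183
finger_force: 79.2
t: 12.6
tool_pos: [0.5253, -0.0117, 0.2009]
tool_rot: [0.0, 0.744, -0.668, -0.0]
force: [-0.4, -0.7, -2.1]
finger_gap: 0.0183
finger_force: 79.2
side 275 268.0 317.84 c 292.92 w 49.84
side 276 301.31 317.17 c 309.24 w 15.85
side 277 303.52 315.31 c 309.42 w 11.8
side 278 305.52 314.18 c 309.85 w 8.66
side 279 306.84 312.41 c 309.62 w 5.57
side 280 307.57 311.88 c 309.72 w 4.31
side 281 307.52 311.97 c 309.75 w 4.45
side 282 307.55 312.07 c 309.81 w 4.53
side 283 307.52 311.89 c 309.71 w 4.37
side 284 307.48 312.05 c 309.77 w 4.58
side 285 307.11 312.69 c 309.9 w 5.58
side 286 305.13 313.13 c 309.13 w 8.0
side 287 304.17 313.26 c 308.71 w 9.09
side 288 302.16 314.21 c 308.19 w 12.05
shaft side 257 309.53 4.58
shaft side 259 309.49 4.76
shaft side 261 307.78 8.39
shaft scene 228 358.87 4.55
shaft scene 230 358.63 4.48
shaft scene 232 358.51 4.44
```

```bash
python3 -m inch '[{"grip":1,"dp":[0,0,0.0007],"delta_rot":[0,0,0]},{"grip":1,"dp":[0,0,0],"delta_rot":[0,0,0]}]'
python3 -m inch '[{"grip":1,"dp":[0,0,0.0005],"delta_rot":[0,0,0]},{"grip":1,"dp":[0,0,0],"delta_rot":[0,0,0]}]'
```

```text
t: 12.9
tool_pos: [0.5256, -0.0118, 0.2006]
tool_rot: [-0.0, 0.744, -0.668, 0.0]
force: [-0.2, -0.4, -1.3]
finger_gap: 0.0184
finger_force: 79.5
t: 13.1
tool_pos: [0.5257, -0.0118, 0.2005]
tool_rot: [-0.0, 0.744, -0.668, 0.0]
force: [-1.2, 0.0, 4.3]
finger_gap: 0.0187
finger_force: 80.0
```

```bash
cat > ax.py <<'E'
from h import *
def row(c,X,thr_show):
    p=proj(c,X); y=int(round(p[1])); x=int(round(p[0])); g=cv2.cvtColor(c['image'],cv2.COLOR_RGB2GRAY); print(X,p.round(2),y,x-9,g[y,x-9:x+10].tolist())
for n,t in (('3',(.505,-.1308,.2712)),('4',(.5177,-.0735,.2713)),('5',(.5269,-.0153,.2292)),('7',(.526,-.0119,.2026))):
    for c in ('s','d'):
        print(c+n)
        for dz in (-.055,-.065,-.075): row(load(c+n),[t[0]-.0013,t[1]-.001,t[2]+dz],0)
E
python3 ax.py
```

```text
s3
[0.5037, -0.1318, 0.2162] [302.5  204.38] 204 293 [145, 146, 146, 146, 145, 144, 131, 111, 93, 83, 83, 103, 130, 143, 146, 145, 146, 145, 146]
[0.5037, -0.1318, 0.2062] [302.58 207.92] 208 294 [146, 146, 145, 146, 143, 133, 111, 93, 86, 82, 98, 127, 142, 145, 145, 145, 146, 146, 146]
[0.5037, -0.1318, 0.19619999999999999] [302.67 211.43] 211 294 [146, 147, 146, 146, 145, 137, 116, 94, 86, 80, 96, 126, 142, 146, 147, 147, 146, 146, 146]
d3
[0.5037, -0.1318, 0.2162] [356.09 207.88] 208 347 [162, 163, 162, 162, 163, 163, 162, 152, 118, 81, 82, 83, 107, 148, 162, 161, 161, 163, 142]
[0.5037, -0.1318, 0.2062] [355.89 211.81] 212 347 [162, 163, 162, 162, 162, 162, 161, 146, 101, 84, 84, 81, 121, 163, 162, 160, 160, 160, 161]
[0.5037, -0.1318, 0.19619999999999999] [355.69 215.69] 216 347 [163, 162, 163, 162, 163, 162, 160, 146, 102, 82, 83, 81, 119, 162, 163, 163, 162, 161, 163]
s4
[0.5164000000000001, -0.0745, 0.2163] [331.02 203.25] 203 322 [145, 146, 146, 146, 145, 142, 127, 105, 92, 82, 88, 113, 136, 144, 146, 145, 140, 122, 126]
[0.5164000000000001, -0.0745, 0.20629999999999998] [33
[... 1909 characters left out ...]
5, 144, 146, 146, 144, 132, 111, 97, 88, 91, 115, 138, 145, 147, 146, 146, 147, 147]
[0.5247, -0.012900000000000002, 0.1276] [358.42 230.4 ] 230 349 [147, 147, 146, 146, 147, 146, 142, 125, 104, 95, 88, 95, 127, 144, 148, 147, 147, 147, 142]
d7
[0.5247, -0.012900000000000002, 0.1476] [309.69 250.02] 250 301 [168, 168, 167, 168, 169, 168, 148, 98, 87, 86, 85, 87, 88, 91, 89, 91, 94, 100, 104]
[0.5247, -0.012900000000000002, 0.1376] [309.71 253.79] 254 301 [167, 166, 168, 166, 170, 169, 148, 97, 89, 87, 86, 100, 104, 89, 89, 89, 89, 90, 91]
[0.5247, -0.012900000000000002, 0.1276] [309.74 257.52] 258 301 [156, 154, 158, 159, 158, 160, 143, 96, 89, 91, 93, 134, 170, 169, 169, 168, 167, 170, 169]
```

```bash
cat > trk.py <<'E'
from h import *
import sys
tag=sys.argv[1]
F=[]; s,r=st(); s_=snap('scene','s'+tag);d=snap('side','d'+tag)
def edges(row,lo,hi,thr):
    r=row[lo:hi].astype(float); i=int(np.argmin(r)); a=i
    while a>0 and r[a]<thr:a-=1
    b=i
    while b<len(r)-1 and r[b]<thr:b+=1
    return lo+a+(r[a]-thr)/(r[a]-r[a+1]+1e-9), lo+b-1+(thr-r[b-1])/(r[b]-r[b-1]+1e-9)
g=cv2.cvtColor(d['image'],cv2.COLOR_RGB2GRAY); h=cv2.cvtColor(s_['image'],cv2.COLOR_RGB2GRAY)
def ctr(g,ys,lo,hi,thr):
    E=np.array([edges(g[y],lo,hi,thr) for y in ys]); E=E[(E[:,1]-E[:,0])<5.2]; return E.mean(1)
sh=ctr(g,(257,258,259,260),302,320,126); sc=ctr(h,(228,229,230,231,232),350,366,118); sk=ctr(g,range(279,286),302,320,123)
print('shaft side',sh.round(2),'scene',sc.round(2),'\nshank side',sk.round(2))
ex=sh.mean()-309.53; ey=sc.mean()-358.6
print('err px side',ex.round(2),'scene',ey.round(2))
a=ey*1.95; b=-ex*1.95
e=np.linalg.solve([[.276,.961],[.688,.726]],[a,b]); print('axis err mm xy',e,'fix in tool mm',(r.inv().apply([-e[0],-e[1],0])))
E
python3 -m inch '[{"grip":1,"dp":[-0.00024,0.00006,0.0001],"delta_rot":[0,0,0.14]},{"grip":1,"dp":[-0.00024,0.00006,0.0001],"delta_rot":[0,0,0.14]},{"grip":1,"dp":[-0.00024,0.00006,0.0001],"delta_rot":[0,0,0.14]},{"grip":1,"dp":[0,0,0],"delta_rot":[0,0,0]}]'
python3 trk.py 9
```

```text
t: 13.5
tool_pos: [0.5261, -0.0113, 0.2003]
tool_rot: [0.001, -0.588, 0.809, -0.001]
force: [-0.6, -1.1, 4.4]
finger_gap: 0.0187
finger_force: 80.0
t 13.5 pos [ 0.5261 -0.0113  0.2003] 
F [-0.637  -1.1334  4.3618] M [-0.3562  0.0638  0.0464] gap 0.01868905571656881 80.0265884399414 
j [-0.1739  0.2288 -0.1435  1.1966 -0.0004 -1.4319] 
R [[-0.3078, -0.9514, 0.0018], [-0.9515, 0.3078, -0.0007], [0.0002, -0.0019, -1.0]]
shaft side [309.54 309.59 309.49] scene [358.94 358.79 358.63 358.5  358.48] 
shank side [309.72 309.62 309.75 309.76]
err px side 0.01 scene 0.07
axis err mm xy [-0.259   0.2172] fix in tool mm [ 0.1269 -0.3133  0.0006]
```

```bash
python3 -m inch '[{"grip":1,"dp":[-0.00022,0.00003,0.0001],"delta_rot":[0,0,0.14]},{"grip":1,"dp":[-0.00022,0.00003,0.0001],"delta_rot":[0,0,0.14]},{"grip":1,"dp":[-0.00022,0.00003,0.0001],"delta_rot":[0,0,0.14]},{"grip":1,"dp":[-0.00022,0.00003,0.0001],"delta_rot":[0,0,0.14]},{"grip":1,"dp":[0,0,0],"delta_rot":[0,0,0]}]'
python3 trk.py 10
```

```text
t: 14.1
tool_pos: [0.5266, -0.0105, 0.1999]
tool_rot: [0.001, -0.342, 0.94, -0.001]
force: [0.8, -1.1, 5.3]
finger_gap: 0.0187
finger_force: 80.2
t 14.1 pos [ 0.5266 -0.0105  0.1999] 
F [ 0.7798 -1.0823  5.2663] M [-0.396  -0.0187  0.0416] gap 0.01867753029542806 80.19340753555298 
j [-0.1723  0.2297 -0.1434  1.1955 -0.0001 -0.8704] 
R [[-0.766, -0.6428, 0.0021], [-0.6428, 0.766, -0.0005], [-0.0013, -0.0017, -1.0]]
shaft side [309.37 309.42 309.33] scene [359.   358.86 358.82 358.71 358.59] 
shank side [309.86 309.71 309.74 309.71 309.7 ]
err px side -0.16 scene 0.19
axis err mm xy [0.0511 0.3805] fix in tool mm [ 0.2837 -0.2587  0.0001]
```

```bash
python3 -m inch '[{"grip":1,"dp":[-0.00015,-0.00004,0.0001],"delta_rot":[0,0,0.14]},{"grip":1,"dp":[-0.00015,-0.00004,0.0001],"delta_rot":[0,0,0.14]},{"grip":1,"dp":[-0.00015,-0.00004,0.0001],"delta_rot":[0,0,0.14]},{"grip":1,"dp":[-0.00015,0,0.0001],"delta_rot":[0,0,0.14]}]'
python3 -c "
from h import *
print(np.array(arm.state()['ft_torque']))"
python3 -m inch '[{"grip":1,"dp":[0,0,0],"delta_rot":[0,0,0]}]'
python3 trk.py 11
```

```text
t: 14.6
tool_pos: [0.5273, -0.0102, 0.1995]
tool_rot: [0.001, -0.068, 0.998, -0.0]
force: [0.4, -0.2, 5.4]
finger_gap: 0.0185
finger_force: 80.1
[-0.21851902 -0.1605212   0.12680481]
t: 14.7
tool_pos: [0.5273, -0.0102, 0.1995]
tool_rot: [0.001, -0.07, 0.998, -0.0]
force: [0.1, -1.7, 5.1]
finger_gap: 0.0188
finger_force: 80.2
t 14.7 pos [ 0.5273 -0.0102  0.1995] 
F [ 0.1046 -1.685   5.0861] M [-0.2191 -0.176   0.0465] gap 0.01878886428250413 80.19432663917542 
j [-0.1717  0.2311 -0.1427  1.1948  0.0001 -0.3116] 
R [[-0.9902, -0.1394, 0.0022], [-0.1394, 0.9902, -0.0003], [-0.0022, -0.0006, -1.0]]
shaft side [309.39 309.4  309.32] scene [359.26 359.1  358.96 358.91 358.8 ] 
shank side [309.71 309.65 309.69 309.66 309.58]
err px side -0.16 scene 0.41
axis err mm xy [-0.6029  0.9968] fix in tool mm [-0.458  -1.0711  0.0016]
```

```bash
python3 -m inch '[{"grip":1,"dp":[-0.0003,-0.0003,0.0001],"delta_rot":[0,0,0.14]},{"grip":1,"dp":[-0.0003,-0.0003,0.0001],"delta_rot":[0,0,0.14]},{"grip":1,"dp":[-0.0002,-0.0001,0.0001],"delta_rot":[0,0,0.14]},{"grip":1,"dp":[-0.0002,-0.0001,0.0001],"delta_rot":[0,0,0.14]},{"grip":1,"dp":[0,0,0],"delta_rot":[0,0,0]}]'
python3 trk.py 12
```

```text
t: 15.3
tool_pos: [0.5283, -0.0107, 0.1991]
tool_rot: [0.001, 0.208, 0.978, 0.0]
force: [0.8, -0.2, 5.7]
finger_gap: 0.0187
finger_force: 80.2
t 15.3 pos [ 0.5283 -0.0107  0.1991] 
F [ 0.7576 -0.1531  5.668 ] M [-0.0027 -0.2063  0.0236] gap 0.018654706085644318 80.16130685806274 
j [-0.1728  0.2331 -0.141   1.1945  0.0009  0.2467] 
R [[-0.9133, 0.4073, 0.0024], [0.4073, 0.9133, 0.0005], [-0.002, 0.0014, -1.0]]
shaft side [309.37 309.42 309.32] scene [359.12 358.97 358.87 358.76 358.64] 
shank side [309.63 309.75 309.68 309.58]
err px side -0.16 scene 0.27
axis err mm xy [-0.1808  0.6041] fix in tool mm [-0.4111 -0.4781  0.0002]
```

```bash
python3 -m inch '[{"grip":1,"dp":[-0.0003,-0.0001,0.0001],"delta_rot":[0,0,0.14]},{"grip":1,"dp":[-0.0003,-0.0001,0.0001],"delta_rot":[0,0,0.14]},{"grip":1,"dp":[-0.0003,-0.0001,0.0001],"delta_rot":[0,0,0.14]},{"grip":1,"dp":[-0.0003,-0.0001,0.0001],"delta_rot":[0,0,0.14]},{"grip":1,"dp":[0,0,0],"delta_rot":[0,0,0]}]'
python3 trk.py 13
```

```text
t: 15.9
tool_pos: [0.5291, -0.0117, 0.1987]
tool_rot: [0.001, 0.47, 0.882, 0.001]
force: [0.2, 0.7, 5.7]
finger_gap: 0.0188
finger_force: 80.1
t 15.9 pos [ 0.5291 -0.0117  0.1987] 
F [0.1933 0.7273 5.7293] M [ 0.1283 -0.2789 -0.0189] gap 0.018839097068781733 80.11693239212036 
j [-0.1745  0.2347 -0.1399  1.1938  0.0012  0.805 ] 
R [[-0.5575, 0.8302, 0.0026], [0.8302, 0.5575, 0.0007], [-0.0009, 0.0026, -1.0]]
shaft side [309.38 309.44 309.33] scene [358.84 358.75 358.65 358.5  358.4 ] 
shank side [309.55 309.74 309.73 309.7 ]
err px side -0.14 scene 0.03
axis err mm xy [ 0.5052 -0.0921] fix in tool mm [ 0.3581 -0.3681 -0.0013]
```

```bash
python3 -m inch '[{"grip":1,"dp":[-0.0002,-0.0001,0.0001],"delta_rot":[0,0,0.14]},{"grip":1,"dp":[-0.0002,-0.0001,0.0001],"delta_rot":[0,0,0.14]},{"grip":1,"dp":[-0.0002,-0.0001,0.0001],"delta_rot":[0,0,0.14]},{"grip":1,"dp":[-0.0002,0,0.0001],"delta_rot":[0,0,0.14]},{"grip":1,"dp":[0,0,0],"delta_rot":[0,0,0]}]'
python3 trk.py 14
```

```text
t: 16.5
tool_pos: [0.5292, -0.0126, 0.1983]
tool_rot: [0.001, 0.696, 0.718, 0.001]
force: [2.2, 0.5, 5.4]
finger_gap: 0.019
finger_force: 80.1
t 16.5 pos [ 0.5292 -0.0126  0.1983] 
F [2.2079 0.5133 5.4019] M [ 0.0154 -0.4024  0.0601] gap 0.019006670188808996 80.1277506351471 
j [-0.1761  0.235  -0.1405  1.1927  0.0009  1.3625] 
R [[-0.0322, 0.9995, 0.0027], [0.9995, 0.0322, 0.0004], [0.0003, 0.0027, -1.0]]
shaft side [309.53 309.59 309.52] scene [358.62 358.5  358.46 358.47 358.44] 
shank side [309.72 309.63 309.74 309.71 309.72]
err px side 0.01 scene -0.1
axis err mm xy [ 0.2603 -0.2815] fix in tool mm [ 0.2898 -0.251  -0.0006]
```

```bash
python3 -m inch '[{"grip":1,"dp":[-0.0001,0,0.0001],"delta_rot":[0,0,0.14]},{"grip":1,"dp":[-0.0001,0,0.0001],"delta_rot":[0,0,0.14]},{"grip":1,"dp":[-0.0001,0,0.0001],"delta_rot":[0,0,0.14]},{"grip":1,"dp":[-0.0002,0,0.0001],"delta_rot":[0,0,0.14]},{"grip":1,"dp":[0,0,0],"delta_rot":[0,0,0]}]'
python3 trk.py 15
```

```text
t: 17.1
tool_pos: [0.529, -0.0134, 0.1979]
tool_rot: [0.001, 0.867, 0.498, 0.001]
force: [1.1, 0.4, 4.7]
finger_gap: 0.0186
finger_force: 80.1
t 17.1 pos [ 0.529  -0.0134  0.1979] 
F [1.1186 0.3566 4.6886] M [-0.1813 -0.3488  0.0681] gap 0.01856413700815331 80.08584380149841 
j [-0.1772  0.235  -0.1415  1.1918  0.0002  1.9214] 
R [[0.5036, 0.8639, 0.0025], [0.8639, -0.5036, -0.0002], [0.0011, 0.0023, -1.0]]
shaft side [309.58 309.61 309.5 ] scene [358.49 358.48 358.45 358.41 358.4 ] 
shank side [309.64 309.71 309.75 309.79]
err px side 0.03 scene -0.15
axis err mm xy [ 0.3414 -0.4088] fix in tool mm [ 0.1812 -0.5009 -0.0009]
```

```bash
python3 -m inch '[{"grip":1,"dp":[0.0002,-0.0002,0],"delta_rot":[0,0,-0.1]},{"grip":1,"dp":[0,0,0],"delta_rot":[0,0,0]},{"grip":1,"dp":[0,0,-0.001],"delta_rot":[0,0,0]},{"grip":1,"dp":[0,0,-0.001],"delta_rot":[0,0,0]},{"grip":1,"dp":[0,0,0],"delta_rot":[0,0,0]}]'
python3 trk.py 16; python3 lean.py 16 | grep -A99 'shaft scene'
```

```text
t: 17.7
tool_pos: [0.5277, -0.0129, 0.1985]
tool_rot: [-0.0, 0.841, 0.54, -0.0]
force: [2.7, -0.1, -2.6]
finger_gap: 0.0181
finger_force: 79.1
t 17.7 pos [ 0.5277 -0.0129  0.1985] 
F [ 2.6597 -0.1386 -2.5668] M [-0.1157 -0.48   -0.0368] gap 0.01813790694942038 79.08132791519165 
j [-0.1767  0.2351 -0.1399  1.1969  0.0002  1.8231] 
R [[0.416, 0.9094, -0.001], [0.9094, -0.416, 0.0004], [-0.0, -0.0011, -1.0]]
shaft side [309.77 309.77 309.71] scene [358.51 358.46 358.42 358.4  358.33] 
shank side [309.45 309.73 309.8  309.8 ]
err px side 0.22 scene -0.18
axis err mm xy [-0.3695 -0.2512] fix in tool mm [ 0.3821  0.2315 -0.0003]
shaft scene 228 358.46 4.56
shaft scene 230 358.43 4.53
shaft scene 232 358.36 4.63
248 [145, 136, 118, 102, 97, 92, 92, 93, 95, 93, 94, 95, 98, 97, 93, 105, 121, 120, 119, 117, 116, 110]
249 [145, 135, 113, 96, 93, 92, 91, 91, 92, 92, 90, 92, 98, 95, 86, 89, 94, 89, 88, 87, 85, 81]
250 [145, 135, 113, 93, 89, 88, 88, 89, 90, 90, 90, 90, 92, 90, 79, 75, 76, 73, 78, 85, 81, 76]
251 [145, 139, 121, 105, 99, 93, 87, 85, 86, 86, 86, 86, 87, 85, 77, 72, 74, 75, 87, 109
[... 401 characters left out ...]
, 123, 138, 135]
256 [139, 138, 137, 133, 111, 75, 58, 63, 61, 56, 52, 62, 68, 70, 71, 72, 71, 77, 98, 126, 139, 137]
257 [138, 137, 139, 131, 105, 67, 53, 63, 64, 57, 49, 59, 70, 72, 73, 74, 81, 92, 112, 130, 138, 138]
258 [136, 139, 137, 134, 117, 87, 66, 68, 70, 63, 71, 84, 89, 91, 90, 90, 103, 113, 122, 126, 133, 139]
259 [136, 137, 138, 137, 131, 114, 96, 86, 86, 96, 113, 124, 126, 124, 120, 110, 114, 123, 127, 123, 126, 136]
260 [133, 137, 139, 138, 137, 132, 127, 125, 125, 128, 132, 135, 135, 132, 118, 104, 109, 119, 125, 125, 123, 128]
vert 0.045 [356.6113 255.4998] [309.9424 287.184 ]
vert 0.08 [357.4062 245.0872] [309.8534 274.9623]
vert 0.13 [358.5918 229.468 ] [309.7201 256.7776]
```

```bash
python3 -m inch '[{"grip":1,"dp":[0.0004,0.0003,0],"delta_rot":[0,0,0]},{"grip":1,"dp":[0,0,0],"delta_rot":[0,0,0]},{"grip":1,"dp":[0,0,0],"delta_rot":[0,0,0]}]'
python3 trk.py 17
python3 -m inch '[{"grip":1,"dp":[0,0,-0.0015],"delta_rot":[0,0,0]},{"grip":1,"dp":[0,0,-0.0015],"delta_rot":[0,0,0]},{"grip":1,"dp":[0,0,0],"delta_rot":[0,0,0]}]'
python3 trk.py 18
```

```text
t: 18.2
tool_pos: [0.5281, -0.0127, 0.199]
tool_rot: [-0.0, 0.842, 0.54, -0.0]
force: [1.4, 1.3, -1.9]
finger_gap: 0.0185
finger_force: 79.1
t 18.2 pos [ 0.5281 -0.0127  0.199 ] 
F [ 1.4168  1.3388 -1.8824] M [-0.0155 -0.1805  0.0608] gap 0.018529062294135472 79.09237861633301 
j [-0.1761  0.2353 -0.1383  1.1979 -0.      1.8255] 
R [[0.4177, 0.9086, -0.0006], [0.9086, -0.4177, 0.0001], [-0.0002, -0.0006, -1.0]]
shaft side [309.81 309.77 309.71] scene [358.61 358.57 358.5  358.46 358.45] 
shank side [309.52 309.73 309.81 309.76]
err px side 0.24 scene -0.08
axis err mm xy [-0.7018  0.0331] fix in tool mm [ 0.2631  0.6515 -0.0004]
t: 18.6
tool_pos: [0.5283, -0.0128, 0.2024]
tool_rot: [0.0, 0.842, 0.54, -0.0]
force: [-0.4, 0.8, -2.0]
finger_gap: 0.0185
finger_force: 79.1
t 18.6 pos [ 0.5283 -0.0128  0.2024] 
F [-0.3798  0.8343 -1.9957] M [-0.0445 -0.0943 -0.0851] gap 0.01849565781211591 79.12494778633118 
j [-0.1761  0.2336 -0.132   1.2052 -0.0001  1.8256] 
R [[0.4178, 0.9086, -0.0], [0.9086, -0.4178, -0.0001], [-0.0001, 0.0, -1.0]]
shaft side [309.79 309.8  309.69] scene [358.59 358.51 358.48 358.4  358.4 ] 
shank side [309.76 309.71 309.73 309.81 309.76]
err px side 0.23 scene -0.12
axis err mm xy [-0.5754 -0.0796] fix in tool mm [ 0.3127  0.4895 -0.    ]
```

```bash
python3 -m inch '[{"grip":1,"dp":[0.0002,0.0003,-0.002],"delta_rot":[0,0,0]},{"grip":1,"dp":[0,0,-0.002],"delta_rot":[0,0,0]},{"grip":1,"dp":[0,0,-0.002],"delta_rot":[0,0,0]},{"grip":1,"dp":[0,0,-0.002],"delta_rot":[0,0,0]},{"grip":1,"dp":[0,0,-0.002],"delta_rot":[0,0,0]}]'
python3 -m inch '[{"grip":1,"dp":[0,0,-0.01],"delta_rot":[0,0,0]},{"grip":1,"dp":[0,0,-0.01],"delta_rot":[0,0,0]},{"grip":1,"dp":[0,0,-0.02],"delta_rot":[0,0,0]},{"grip":1,"dp":[0,0,-0.02],"delta_rot":[0,0,0]},{"grip":1,"dp":[0,0,0],"delta_rot":[0,0,0]}]'
python3 - <<'E'
from h import *
st(); s=snap('scene','s19');d=snap('side','d19')
for nm,c,X in (('side',d,0),('scene',s,0)):
    g=cv2.cvtColor(c['image'],cv2.COLOR_RGB2GRAY).astype(int)
    a=proj(c,[.5243,-.0125,.092]).astype(int);b=proj(c,[.5243,-.0125,.043]).astype(int)
    for y in range(a[1],b[1]+2): print(nm,y,a[0]-9,g[y,a[0]-9:a[0]+10].tolist())
E
```

```text
t: 19.2
tool_pos: [0.5287, -0.0128, 0.2124]
tool_rot: [0.0, 0.842, 0.54, -0.0]
force: [-0.6, -0.1, -2.2]
finger_gap: 0.0181
finger_force: 79.1
t: 19.7
tool_pos: [0.5305, -0.0131, 0.2759]
tool_rot: [0.002, 0.842, 0.54, 0.002]
force: [1.1, 0.4, -2.8]
finger_gap: 0.0185
finger_force: 79.2
t 19.7 pos [ 0.5305 -0.0131  0.2759] 
F [ 1.0788  0.3939 -2.8431] M [-0.0304 -0.0364  0.0262] gap 0.01849584137500412 79.18243646621704 
j [-0.1759  0.2121  0.0202  1.3725 -0.0001  1.8259] 
R [[0.4178, 0.9085, 0.0062], [0.9086, -0.4178, -0.0012], [0.0015, 0.0062, -1.0]]
side 270 300 [150, 165, 167, 169, 168, 166, 163, 162, 159, 158, 158, 158, 160, 161, 163, 164, 164, 167, 163]
side 271 300 [151, 166, 165, 166, 163, 161, 155, 153, 155, 151, 150, 146, 141, 156, 164, 165, 165, 163, 159]
side 272 300 [146, 161, 158, 162, 164, 148, 120, 122, 143, 146, 146, 146, 142, 148, 163, 162, 159, 158, 161]
side 273 300 [146, 161, 162, 160, 159, 138, 96, 113, 127, 134, 135, 138, 134, 130, 145, 161, 160, 162, 162]
side 274 300 [147, 158, 157, 158, 161, 138, 93, 97, 81, 82, 81, 98, 107, 101, 133, 158, 165, 166, 165]
side
[... 2535 characters left out ...]
e 251 348 [145, 145, 144, 138, 133, 135, 129, 106, 80, 87, 82, 81, 88, 83, 74, 70, 70, 73, 72]
scene 252 348 [140, 141, 142, 138, 136, 134, 127, 112, 91, 84, 79, 70, 69, 72, 70, 72, 72, 75, 74]
scene 253 348 [137, 139, 138, 137, 138, 135, 126, 110, 92, 80, 71, 66, 67, 69, 71, 72, 81, 86, 85]
scene 254 348 [138, 137, 137, 137, 137, 135, 123, 105, 91, 83, 72, 64, 67, 70, 71, 77, 100, 114, 113]
scene 255 348 [136, 138, 137, 137, 137, 131, 114, 99, 94, 88, 76, 67, 69, 70, 73, 86, 116, 130, 132]
scene 256 348 [135, 137, 137, 138, 135, 120, 96, 86, 88, 81, 65, 62, 78, 88, 91, 101, 120, 127, 133]
scene 257 348 [135, 137, 137, 137, 131, 112, 80, 70, 76, 73, 59, 68, 104, 122, 125, 127, 130, 131, 132]
```

The shank is straight up in both fixed views. I'll turn back to the rack's yaw and stop at the earlier viewpoint to check the screw from the wrist camera.

```bash
python3 -m inch '[{"grip":1,"dp":[0,0,0],"delta_rot":[0,0,-0.1]},{"grip":1,"dp":[0,0,0],"delta_rot":[0,0,-0.103]},{"grip":1,"dp":[-0.03,0,0],"delta_rot":[0,0,0]},{"grip":1,"dp":[-0.04,0.001,0.003],"delta_rot":[0,0,0]},{"grip":1,"dp":[-0.04,0.001,0.002],"delta_rot":[0,0,0]}]'
python3 -m inch '[{"grip":1,"dp":[-0.01,0,0],"delta_rot":[0,0,0]},{"grip":1,"dp":[0,0,0],"delta_rot":[0,0,0]},{"grip":1,"dp":[0,0,0],"delta_rot":[0,0,0]}]'
cat > chk.py <<'E'
from h import *
st(); c=snap('wrist','w20')
def orth(c,ctr,z,h=.016,st=.00025):
    g=np.arange(-h,h,st); return cv2.remap(c['image'],np.array([[proj(c,[ctr[0]+x,ctr[1]+y,z]) for x in g] for y in -g],np.float32),None,cv2.INTER_CUBIC),g
for n,z,ctr in (('w3',.087,(.5285,-.016)),('w20',.0855,(.5303,-.0107))):
    c=load(n); im,g=orth(c,ctr,z); p=cv2.GaussianBlur(cv2.cvtColor(im,cv2.COLOR_RGB2GRAY),(0,0),2).astype(float)
    print(n,'rows'); 
    for k in range(16,113,8): print((g[k]*1000).round(1),p[k,8:120:5].astype(int).tolist())
    X,Y=np.meshgrid(g,-g); gx=cv2.Sobel(p,cv2.CV_64F,1,0);gy=-cv2.Sobel(p,cv2.CV_64F,0,1)
    for r in (.007,.0085,.01):
        m=np.hypot(X,Y)<r; q=(gx+1j*gy)[m]; v=(np.abs(q)**2*np.exp(4j*np.angle(q))).sum(); print('flats',np.degrees(np.angle(v))/4,abs(v)/(np.abs(q)**2).sum())
    m=((p>122)&(np.hypot(X,Y)<.0085)).astype(np.uint8)
    nn,l,sx,ce=cv2.connectedComponentsWithStats(m)
    i=l[64,64]
    for i in range(1,nn):
        if sx[i,4]>300: print('blob',sx[i],'ctr mm',(ce[i][0]-64)*.25,-(ce[i][1]-64)*.25,cv2.minAreaRect(np.argwhere(l==i)[:,::-1].astype(np.float32)))
E
python3 chk.py
```

```text
t: 20.3
tool_pos: [0.505, -0.1207, 0.2658]
tool_rot: [-0.001, 0.782, 0.623, -0.0]
force: [1.1, 0.3, -1.7]
finger_gap: 0.0186
finger_force: 79.0
t: 20.6
tool_pos: [0.5033, -0.1295, 0.2666]
tool_rot: [-0.001, 0.783, 0.622, -0.0]
force: [-1.4, 0.2, -1.9]
finger_gap: 0.0182
finger_force: 79.1
t 20.6 pos [ 0.5033 -0.1295  0.2666] 
F [-1.412   0.209  -1.9218] M [0.0202 0.001  0.0007] gap 0.018220069828163155 79.14341568946838 
j [-0.4067  0.1984 -0.0196  1.3541  0.0006  1.3923] 
R [[0.2263, 0.9741, -0.001], [0.9741, -0.2263, 0.0011], [0.0008, -0.0012, -1.0]]
w3 rows
-12.0 [73, 69, 70, 71, 71, 70, 70, 69, 69, 70, 70, 84, 118, 142, 145, 145, 143, 142, 144, 143, 141, 143, 143]
-10.0 [100, 72, 70, 70, 70, 70, 70, 70, 72, 71, 71, 69, 88, 128, 129, 123, 124, 137, 145, 144, 144, 146, 142]
-8.0 [109, 72, 69, 76, 79, 78, 83, 80, 80, 81, 82, 79, 81, 85, 84, 89, 100, 130, 145, 145, 145, 144, 143]
-6.0 [116, 76, 70, 74, 79, 85, 95, 104, 109, 112, 114, 116, 119, 124, 125, 106, 100, 124, 145, 145, 144, 145, 145]
-4.0 [114, 76, 68, 72, 78, 89, 119, 134, 134, 136, 137, 137, 137, 137, 132, 111, 100, 120, 1
[... 2370 characters left out ...]
, 145, 147, 147, 145, 147, 146, 145]
8.0 [148, 148, 148, 146, 143, 126, 86, 73, 83, 92, 91, 97, 99, 99, 108, 136, 147, 147, 147, 147, 146, 146, 146]
10.0 [147, 147, 147, 146, 147, 148, 139, 106, 71, 62, 68, 84, 93, 105, 136, 146, 147, 146, 145, 148, 147, 146, 147]
12.0 [147, 148, 147, 146, 147, 148, 150, 150, 148, 145, 144, 144, 140, 141, 148, 147, 146, 147, 148, 148, 147, 147, 147]
flats -20.249799737838785 0.746065972880428
flats -20.067268330116146 0.7308468641077408
flats -20.14822931597205 0.6839965956985933
blob [  32   40   46   47 1376] ctr mm -2.510901162790697 0.3070494186046506 ((53.858245849609375, 62.868553161621094), (37.118431091308594, 38.051780700683594), 21.037511825561523)
```

```bash
cat > pl.py <<'E'
from h import *
H=np.array([.5303,-.0107]); a=np.radians(-1.1); ex=np.array([np.cos(a),np.sin(a)]); ey=np.array([-ex[1],ex[0]])
def prof(c,z,pts):
    uv=np.array([proj(c,[*q,z]) for q in pts],np.float32)[None]
    im=cv2.remap(cv2.GaussianBlur(c['image'],(0,0),.6),uv,None,cv2.INTER_LINEAR)[0].astype(float); return im[:,0]-im[:,2], im.max(1)   # orange-ness
t=np.arange(-.012,.012,.0005)
for n in ('w3','w20'):
    c=load(n)
    for v in (-.017,-.013,-.009,.013,.017):
        o,m=prof(c,.045,[H+ex*(-.020+q)+ey*v for q in t]); i=np.where((o[:-1]>30)&(o[1:]<=30))[0]
        print(n,'-x edge at v',v,'t(mm)',[(t[k]*1e3).round(1) for k in i],o[::4].astype(int).tolist(),m[::4].astype(int).tolist())
    for v in (.012,.03,.05): # long edges at u=v
        for sgn in (1,-1):
            o,m=prof(c,.045,[H+ex*v+ey*sgn*(.021+q) for q in t]); i=np.where((o[:-1]<30)&(o[1:]>=30))[0]; print(n,'long',sgn,v,[(t[k]*1e3).round(1) for k in i])
    for v in (-.015,-.008,.008,.015):
        o,m=prof(c,.045,[H+ex*(.110+q)+ey*v for q in t]); i=np.where((o[:-1]<30)&(o[1:]>=30))[0]; print(n,'+x edge',v,[(t[k]*1e3).round(1) for k in i])
E
python3 pl.py
```

```text
w3 -x edge at v -0.017 t(mm) [np.float64(-1.0)] [32, 32, 31, 42, 82, 77, 22, 17, 17, 19, 17, 18] [80, 78, 80, 88, 146, 146, 133, 152, 152, 153, 152, 154]
w3 -x edge at v -0.013 t(mm) [np.float64(-0.5)] [37, 33, 32, 43, 83, 89, 29, 17, 17, 16, 18, 16] [88, 86, 80, 89, 146, 164, 144, 153, 152, 152, 154, 151]
w3 -x edge at v -0.009 t(mm) [np.float64(-0.5)] [64, 47, 31, 41, 83, 87, 27, 16, 18, 18, 16, 11] [162, 114, 77, 87, 146, 163, 141, 151, 151, 151, 147, 104]
w3 -x edge at v 0.013 t(mm) [np.float64(-0.5)] [65, 51, 32, 42, 83, 86, 27, 8, 7, 8, 8, 7] [163, 125, 77, 89, 147, 164, 112, 77, 73, 74, 74, 71]
w3 -x edge at v 0.017 t(mm) [np.float64(-0.5)] [64, 48, 32, 42, 85, 89, 27, 16, 15, 16, 13, 10] [161, 119, 79, 87, 147, 166, 139, 148, 146, 148, 131, 114]
w3 long 1 0.012 [np.float64(-1.5)]
w3 long -1 0.012 [np.float64(-0.5)]
w3 long 1 0.03 [np.float64(-1.5)]
w3 long -1 0.03 [np.float64(-0.5)]
w3 long 1 0.05 [np.float64(-0.5)]
w3 long -1 0.05 [np.float64(-0.5)]
w3 +x edge -0.015 [np.float64(-2.0)]
w3 +x edge -0.008 [np.float64(-2.0)]
w3 +x edge 0.008 [np.float64(9.0)]
w3 +x edge 0.015 [
[... 444 characters left out ...]
146, 165, 142, 152, 153, 152, 151, 151]
w20 -x edge at v 0.013 t(mm) [np.float64(-0.5)] [64, 49, 32, 44, 83, 87, 27, 13, 9, 7, 7, 6] [158, 120, 79, 91, 147, 164, 140, 122, 76, 74, 73, 71]
w20 -x edge at v 0.017 t(mm) [np.float64(-0.5)] [63, 45, 32, 43, 81, 86, 25, 15, 13, 8, 8, 6] [159, 113, 77, 91, 144, 162, 137, 147, 120, 75, 72, 69]
w20 long 1 0.012 [np.float64(-1.5)]
w20 long -1 0.012 [np.float64(-0.5)]
w20 long 1 0.03 [np.float64(-1.5)]
w20 long -1 0.03 [np.float64(-0.5)]
w20 long 1 0.05 [np.float64(-0.5)]
w20 long -1 0.05 [np.float64(-0.5)]
w20 +x edge -0.015 [np.float64(-2.0)]
w20 +x edge -0.008 [np.float64(-2.0)]
w20 +x edge 0.008 [np.float64(9.5)]
w20 +x edge 0.015 [np.float64(6.5)]
```

```bash
R5='skip'
python3 -m inch '[{"grip":1,"dp":[0,0,-0.01],"delta_rot":[0,0,-0.148]},{"grip":1,"dp":[0,0,-0.01],"delta_rot":[0,0,-0.148]},{"grip":1,"dp":[0,0,0],"delta_rot":[0,0,-0.148]},{"grip":1,"dp":[0,0,0],"delta_rot":[0,0,-0.148]},{"grip":1,"dp":[0,0,0],"delta_rot":[0,0,-0.148]}]' >/dev/null
python3 -m inch '[{"grip":1,"dp":[0,0,0],"delta_rot":[0,0,-0.148]},{"grip":1,"dp":[0,0,0],"delta_rot":[0,0,-0.148]},{"grip":1,"dp":[0,0,0],"delta_rot":[0,0,-0.148]},{"grip":1,"dp":[0,0,0],"delta_rot":[0,0,-0.148]},{"grip":1,"dp":[0,0,0],"delta_rot":[0,0,-0.148]}]' >/dev/null
python3 -m inch '[{"grip":1,"dp":[0,0,0],"delta_rot":[0,0,-0.148]},{"grip":1,"dp":[0,0,0],"delta_rot":[0,0,-0.148]},{"grip":1,"dp":[0,0,0],"delta_rot":[0,0,-0.148]},{"grip":1,"dp":[0,0,0],"delta_rot":[0,0,-0.148]},{"grip":1,"dp":[0,0,0],"delta_rot":[0,0,-0.148]}]' >/dev/null
python3 -m inch '[{"grip":1,"dp":[0,0,0],"delta_rot":[0,0,-0.148]},{"grip":1,"dp":[0,0,0],"delta_rot":[0,0,-0.148]},{"grip":1,"dp":[0,0,0],"delta_rot":[0,0,-0.148]},{"grip":1,"dp":[0,0,0],"delta_rot":[0,0,-0.148]},{"grip":1,"dp":[0,0,0],"delta_rot":[0,0,-0.148]}]' >/dev/null
python3 -m inch '[{"grip":1,"dp":[0,0,0],"delta_rot":[0,0,-0.148]},{"grip":1,"dp":[-0.03,0.001,0],"delta_rot":[0,0,0]},{"grip":1,"dp":[-0.04,0.001,0],"delta_rot":[0,0,0]},{"grip":1,"dp":[-0.04,0.001,0],"delta_rot":[0,0,0]},{"grip":1,"dp":[-0.04,0.001,0],"delta_rot":[0,0,0]}]'
python3 -m inch '[{"grip":1,"dp":[-0.04,0.001,0],"delta_rot":[0,0,0]},{"grip":1,"dp":[-0.03,0.001,0],"delta_rot":[0,0,0]},{"grip":1,"dp":[-0.023,0,0],"delta_rot":[0,0,0]},{"grip":1,"dp":[0,0,0],"delta_rot":[0,0,0]},{"grip":1,"dp":[0,0,0],"delta_rot":[0,0,0]}]'
cat > chk2.py <<'E'
from h import *
import sys
n=sys.argv[1]
if len(sys.argv)>2: st(); snap('wrist',n)
c=load(n); H=np.array([.5303,-.0107]); a=np.radians(-1.1); ex=np.array([np.cos(a),np.sin(a)]); ey=np.array([-ex[1],ex[0]])
def prof(z,pts):
    uv=np.array([proj(c,[*q,z]) for q in pts],np.float32)[None]
    im=cv2.remap(cv2.GaussianBlur(c['image'],(0,0),.6),uv,None,cv2.INTER_LINEAR)[0].astype(float); return im[:,0]-im[:,2]
t=np.arange(-.012,.012,.0002)
def cr(o,thr,up):
    k=np.where((o[:-1]<thr)&(o[1:]>=thr) if up else (o[:-1]>thr)&(o[1:]<=thr))[0]; return [(t[i]*1e3).round(1) for i in k]
for v in (-.017,-.013,.013,.017): print('-x',v,cr(prof(.045,[H+ex*(-.020+q)+ey*v for q in t]),50,0))
for v in (-.015,-.008,.008,.015): print('+x',v,cr(prof(.045,[H+ex*(.110+q)+ey*v for q in t]),50,1))
for u in (.012,.03,.05,.075,.09):
    print('long',u,[cr(prof(.045,[H+ex*u+ey*s*(.021+q) for q in t]),50,1) for s in (1,-1)])
g=np.arange(-.016,.016,.00025); X,Y=np.meshgrid(g,-g)
im=cv2.remap(c['image'],np.array([[proj(c,[H[0]+x,H[1]+y,.0855]) for x in g] for y in -g],np.float32),None,cv2.INTER_CUBIC)
p=cv2.GaussianBlur(cv2.cvtColor(im,cv2.COLOR_RGB2GRAY),(0,0),1.5)
for thr in (110,115,118):
    m=((p>thr)&(np.hypot(X,Y)<.0105)&(p<138)).astype(np.uint8); m=cv2.morphologyEx(m,cv2.MORPH_OPEN,np.ones((13,13)))
    nn,l,sx,ce=cv2.connectedComponentsWithStats(m)
    for i in range(1,nn):
        if sx[i,4]>600:
            r=cv2.minAreaRect(np.argwhere(l==i)[:,::-1].astype(np.float32)); print('crown',thr,sx[i,4],'off mm',((r[0][0]-64)*.25),(-(r[0][1]-64)*.25),np.array(r[1])*.25,r[2])
for k in range(16,113,8): print((-g[k]*1000).round(1),p[k,8:120:5].astype(int).tolist())
E
python3 chk2.py w21 1; echo; python3 chk2.py w20 | grep -v '\[[0-9]'
```

```text
t: 23.15
tool_pos: [0.5385, 0.0188, 0.2873]
tool_rot: [0.0, -0.61, 0.793, -0.0]
force: [1.1, -0.4, -1.7]
finger_gap: 0.0186
finger_force: 79.2
t: 23.65
tool_pos: [0.5601, 0.1079, 0.2869]
tool_rot: [-0.0, -0.61, 0.792, 0.0]
force: [-0.5, -0.2, -2.6]
finger_gap: 0.0186
finger_force: 79.2
t 23.65 pos [0.5601 0.1079 0.2869] 
F [-0.4581 -0.1622 -2.567 ] M [0.0149 0.0371 0.0012] gap 0.018601257415499478 79.20326113700867 
j [ 0.0498  0.2971  0.1589  1.4331 -0.0003 -1.2627] 
R [[-0.2554, -0.9668, -0.0006], [-0.9668, 0.2554, -0.0003], [0.0005, 0.0005, -1.0]]
-x -0.017 [np.float64(-8.0), np.float64(-1.2)]
-x -0.013 [np.float64(-8.2), np.float64(-0.8)]
-x 0.013 [np.float64(-8.2), np.float64(-1.0)]
-x 0.017 [np.float64(-8.6), np.float64(-0.8)]
+x -0.015 [np.float64(4.0)]
+x -0.008 [np.float64(6.4)]
+x 0.008 [np.float64(-1.4)]
+x 0.015 [np.float64(-1.2)]
long 0.012 [[np.float64(-0.4)], [np.float64(-0.2)]]
long 0.03 [[np.float64(-0.2)], [np.float64(-0.2)]]
long 0.05 [[np.float64(1.4)], [np.float64(-0.2)]]
long 0.075 [[np.float64(1.2)], [np.float64(-0.2)]]
long 0.09 [[np.float64(0.4)], [np.float64
[... 1627 characters left out ...]
60, 149, 133, 130, 153, 160, 158, 162, 160, 160, 163, 161, 160]
-12.0 [160, 159, 161, 160, 160, 159, 161, 163, 160, 160, 161, 162, 161, 159, 160, 160, 160, 159, 161, 162, 161, 159, 160]

-x -0.017 [np.float64(-1.4)]
-x -0.013 [np.float64(-1.0)]
-x 0.013 [np.float64(-10.2), np.float64(-1.0)]
-x 0.017 [np.float64(-10.6), np.float64(-1.0)]
+x -0.015 [np.float64(-1.2)]
+x -0.008 [np.float64(-1.2)]
+x 0.008 [np.float64(10.8)]
+x 0.015 [np.float64(7.8)]
long 0.012 [[np.float64(-0.8)], [np.float64(0.0)]]
long 0.03 [[np.float64(-0.6)], [np.float64(0.0)]]
long 0.05 [[np.float64(0.6)], [np.float64(0.0)]]
long 0.075 [[np.float64(1.0)], [np.float64(0.0)]]
long 0.09 [[np.float64(0.0)], [np.float64(0.2)]]
```

Both wrist views, taken with opposite yaws so that bias cancels, agree: the screw turned about 206° and now leans about 1.4 mm (2°) towards -x. I'll nudge the head upright with the socket's outer flat, from the -x side, and watch the head edge in the side camera.

```bash
python3 -m inch '[{"grip":1,"dp":[0.035,0.008,0],"delta_rot":[0,0,0]},{"grip":1,"dp":[0.035,0.008,0],"delta_rot":[0,0,0]},{"grip":1,"dp":[0.035,0.008,0],"delta_rot":[0,0,0]},{"grip":1,"dp":[0.025,0.007,0],"delta_rot":[0,0,0]},{"grip":1,"dp":[0,0,0],"delta_rot":[0,0,0]}]'
python3 -m inch '[{"grip":1,"dp":[0,0,0.025],"delta_rot":[0,0,0]},{"grip":1,"dp":[0,0,0.025],"delta_rot":[0,0,0]},{"grip":1,"dp":[0,0,0.025],"delta_rot":[0,0,0]},{"grip":1,"dp":[0,0,0.0095],"delta_rot":[0,0,0]},{"grip":1,"dp":[0,0,0],"delta_rot":[0,0,0]}]'
cat > hd.py <<'E'
from h import *
import sys
tag=sys.argv[1]; s,r=st() if len(sys.argv)<3 else (None,None); L=[]
def le(d):
    g=cv2.GaussianBlur(cv2.cvtColor(d['image'],cv2.COLOR_RGB2GRAY),(1,3),.6).astype(float); out=[]
    for y in (273,274,275,276,278,279,280,281,282,283,284):
        row=g[y]; k=[x for x in range(301,312) if row[x]>=124>row[x+1]]; out.append(round(k[0]+(row[k[0]]-124)/(row[k[0]]-row[k[0]+1]),2) if k else 0)
    return out
print('ref ',le(load('d19')))
d=snap('side','d'+tag); print('now ',le(d))
g=cv2.cvtColor(d['image'],cv2.COLOR_RGB2GRAY)
for y in (275,280): print(g[y,300:335].tolist())
E
python3 hd.py 22
```

```text
t: 24.2
tool_pos: [0.4952, -0.0142, 0.2877]
tool_rot: [-0.0, -0.607, 0.795, -0.0]
force: [-0.1, 0.3, -1.9]
finger_gap: 0.0183
finger_force: 79.1
t: 24.7
tool_pos: [0.4961, -0.0112, 0.2015]
tool_rot: [-0.001, -0.609, 0.793, 0.001]
force: [0.1, 0.1, -2.1]
finger_gap: 0.0182
finger_force: 79.1
t 24.7 pos [ 0.4961 -0.0112  0.2015] 
F [ 0.0947  0.1142 -2.0733] M [-0.0024 -0.0047 -0.0151] gap 0.01818358084718321 79.13150310516357 
j [-0.1845  0.1751 -0.2081  1.1904  0.     -1.4934] 
R [[-0.2589, -0.9659, -0.0027], [-0.9659, 0.2589, 0.0005], [0.0002, 0.0028, -1.0]]
ref  [np.float64(305.4), np.float64(305.36), np.float64(305.68), np.float64(306.23), np.float64(307.43), np.float64(307.51), np.float64(307.48), np.float64(307.49), np.float64(307.5), np.float64(307.49), np.float64(307.38)]
now  [np.float64(305.45), np.float64(305.43), np.float64(305.73), np.float64(306.35), np.float64(307.49), np.float64(307.55), np.float64(307.52), np.float64(307.51), np.float64(307.54), np.float64(307.54), np.float64(307.44)]
[142, 147, 143, 163, 164, 151, 112, 99, 109, 111, 107, 91, 96, 134, 164, 141, 88, 89, 91, 91, 90, 96, 132, 164, 165, 163, 168, 172, 174, 166, 157, 161, 160, 163, 167]
[164, 163, 163, 164, 164, 162, 162, 146, 105, 84, 83, 83, 85, 85, 88, 88, 88, 92, 91, 93, 92, 92, 92, 90, 91, 91, 100, 137, 171, 165, 161, 159, 162, 165, 166]
```

```bash
python3 -m inch '[{"grip":1,"dp":[-0.0005,-0.0019,0],"delta_rot":[0,0,0]},{"grip":1,"dp":[-0.0005,-0.0019,0],"delta_rot":[0,0,0]},{"grip":1,"dp":[0,0,0],"delta_rot":[0,0,0]}]'
python3 hd.py 23 q
python3 -m inch '[{"grip":1,"dp":[-0.0003,-0.001,0],"delta_rot":[0,0,0]},{"grip":1,"dp":[0,0,0],"delta_rot":[0,0,0]}]'
python3 hd.py 24 q | tail -3
python3 -m inch '[{"grip":1,"dp":[-0.0003,-0.001,0],"delta_rot":[0,0,0]},{"grip":1,"dp":[0,0,0],"delta_rot":[0,0,0]}]'
python3 hd.py 25 q | tail -3
```

```text
t: 25.05
tool_pos: [0.5016, -0.0114, 0.2035]
tool_rot: [0.0, -0.609, 0.793, -0.0]
force: [0.0, 0.2, -2.9]
finger_gap: 0.0186
finger_force: 79.1
ref  [np.float64(305.4), np.float64(305.36), np.float64(305.68), np.float64(306.23), np.float64(307.43), np.float64(307.51), np.float64(307.48), np.float64(307.49), np.float64(307.5), np.float64(307.49), np.float64(307.38)]
now  [np.float64(305.45), np.float64(305.42), np.float64(305.69), np.float64(306.33), np.float64(307.49), np.float64(307.56), np.float64(307.54), np.float64(307.54), np.float64(307.56), np.float64(307.55), np.float64(307.43)]
[141, 147, 143, 161, 165, 148, 110, 98, 105, 93, 86, 85, 101, 110, 91, 90, 91, 95, 126, 155, 151, 128, 98, 89, 95, 136, 176, 175, 173, 166, 158, 158, 161, 161, 164]
[163, 163, 162, 164, 160, 163, 163, 145, 107, 85, 84, 85, 85, 86, 87, 91, 87, 92, 91, 91, 91, 92, 91, 90, 93, 127, 166, 168, 168, 164, 162, 159, 161, 164, 165]
t: 25.3
tool_pos: [0.5019, -0.0113, 0.2027]
tool_rot: [-0.0, -0.609, 0.793, 0.0]
force: [-1.8, 0.2, -1.5]
finger_gap: 0.0185
finger_force: 79.0
now  [np.float64(305.45), np.float64(
[... 513 characters left out ...]
5]
t: 25.55
tool_pos: [0.5028, -0.0113, 0.2025]
tool_rot: [-0.0, -0.609, 0.793, 0.0]
force: [-1.2, 0.5, -1.9]
finger_gap: 0.0186
finger_force: 79.1
now  [np.float64(305.23), np.float64(305.37), np.float64(305.73), np.float64(306.31), np.float64(307.46), np.float64(307.56), np.float64(307.56), np.float64(307.56), np.float64(307.53), np.float64(307.52), np.float64(307.42)]
[141, 146, 143, 163, 164, 151, 112, 98, 104, 90, 87, 87, 121, 136, 91, 88, 89, 96, 127, 156, 158, 136, 100, 91, 109, 151, 179, 174, 175, 165, 159, 158, 161, 162, 165]
[162, 163, 161, 163, 163, 162, 162, 147, 106, 83, 84, 83, 87, 87, 90, 87, 85, 91, 93, 91, 88, 92, 92, 91, 98, 134, 166, 169, 169, 165, 162, 159, 160, 163, 166]
```

```bash
python3 -m inch '[{"grip":1,"dp":[-0.00015,-0.0006,0],"delta_rot":[0,0,0]},{"grip":1,"dp":[0,0,0],"delta_rot":[0,0,0]}]'
python3 hd.py 26 q | sed -n 2p
python3 -m inch '[{"grip":1,"dp":[-0.00015,-0.0006,0],"delta_rot":[0,0,0]},{"grip":1,"dp":[0,0,0],"delta_rot":[0,0,0]}]'
python3 hd.py 27 q | sed -n 2p
```

```text
t: 25.8
tool_pos: [0.5036, -0.0113, 0.2026]
tool_rot: [-0.0, -0.609, 0.793, 0.0]
force: [-1.1, -0.1, -1.4]
finger_gap: 0.0184
finger_force: 79.1
now  [np.float64(305.04), np.float64(305.16), np.float64(305.69), np.float64(306.31), np.float64(307.33), np.float64(307.52), np.float64(307.5), np.float64(307.43), np.float64(307.47), np.float64(307.44), np.float64(307.43)]
t: 26.05
tool_pos: [0.5043, -0.0114, 0.2027]
tool_rot: [0.0, -0.609, 0.793, -0.0]
force: [-2.4, 1.6, -1.5]
finger_gap: 0.0181
finger_force: 79.1
now  [np.float64(304.74), np.float64(304.9), np.float64(305.7), np.float64(306.29), np.float64(307.35), np.float64(307.48), np.float64(307.38), np.float64(307.39), np.float64(307.48), np.float64(307.45), np.float64(307.42)]
```

```bash
python3 -m inch '[{"grip":1,"dp":[-0.0001,-0.0004,0],"delta_rot":[0,0,0]},{"grip":1,"dp":[0,0,0],"delta_rot":[0,0,0]}]'
python3 hd.py 28 q | sed -n 2p
python3 -m inch '[{"grip":1,"dp":[0.001,0.004,0],"delta_rot":[0,0,0]},{"grip":1,"dp":[0.002,0.008,0],"delta_rot":[0,0,0]},{"grip":1,"dp":[0,0,-0.02],"delta_rot":[0,0,0]},{"grip":1,"dp":[0,0,-0.03],"delta_rot":[0,0,0]},{"grip":1,"dp":[0,0,-0.034],"delta_rot":[0,0,0]}]'
python3 -m inch '[{"grip":1,"dp":[-0.03,-0.008,0],"delta_rot":[0,0,0]},{"grip":1,"dp":[-0.035,-0.008,0],"delta_rot":[0,0,0]},{"grip":1,"dp":[-0.035,-0.008,0],"delta_rot":[0,0,0]},{"grip":1,"dp":[-0.03,-0.007,0],"delta_rot":[0,0,0]},{"grip":1,"dp":[0,0,0],"delta_rot":[0,0,0]}]'
python3 -m inch '[{"grip":1,"dp":[0,0,0],"delta_rot":[0,0,0]},{"grip":1,"dp":[0,0,0],"delta_rot":[0,0,0]}]'
python3 chk2.py w29 1 | grep -v '0 \[[0-9]'; python3 hd.py 29 q | sed -n 2p
```

```text
t: 26.3
tool_pos: [0.5047, -0.0114, 0.2027]
tool_rot: [0.0, -0.609, 0.793, -0.0]
force: [-1.5, 0.2, -1.6]
finger_gap: 0.0181
finger_force: 79.1
now  [np.float64(304.74), np.float64(304.91), np.float64(305.69), np.float64(306.3), np.float64(307.3), np.float64(307.35), np.float64(307.36), np.float64(307.37), np.float64(307.45), np.float64(307.42), np.float64(307.41)]
t: 26.85
tool_pos: [0.4913, -0.0111, 0.287]
tool_rot: [-0.0, -0.609, 0.793, 0.0]
force: [-0.4, 0.1, -2.2]
finger_gap: 0.0185
finger_force: 79.2
t: 27.35
tool_pos: [0.557, 0.1092, 0.2863]
tool_rot: [0.001, -0.61, 0.792, 0.0]
force: [-0.6, -0.6, -3.6]
finger_gap: 0.0184
finger_force: 79.1
t: 27.55
tool_pos: [0.5553, 0.1058, 0.2868]
tool_rot: [-0.0, -0.609, 0.793, -0.0]
force: [0.3, 0.8, -2.3]
finger_gap: 0.0182
finger_force: 79.1
t 27.55 pos [0.5553 0.1058 0.2868] 
F [ 0.2735  0.8346 -2.3198] M [ 0.0314 -0.0627 -0.0312] gap 0.018180995966968018 79.14252519607544 
j [ 0.0465  0.2864  0.1439  1.4285 -0.0005 -1.2622] 
R [[-0.2591, -0.9659, -0.0002], [-0.9659, 0.2591, -0.0005], [0.0005, 0.0, -1.0]]
-x -0.017 [np.float64(-8.6), np.float64(-1.4)]
-x -0.013 [np.float64(-8.8), np.float64(-0.8)]
-x 0.013 [np.float64(-8.6), np.float64(-1.0)]
-x 0.017 [np.float64(-9.2), np.float64(-0.8)]
+x -0.015 [np.float64(4.6)]
+x -0.008 [np.float64(7.4)]
+x 0.008 [np.float64(-1.4)]
+x 0.015 [np.float64(-1.2)]
long 0.012 [[np.float64(-0.4)], [np.float64(-0.2)]]
long 0.03 [[np.float64(-0.4)], [np.float64(-0.2)]]
long 0.05 [[np.float64(1.4)], [np.float64(-0.2)]]
long 0.075 [[np.float64(0.8)], [np.float64(-0.2)]]
long 0.09 [[np.float64(0.6)], [np.float64(-0.2)]]
now  [np.float64(304.74), np.float64(304.93), np.float64(305.72), np.float64(306.33), np.float64(307.31), np.float64(307.38), np.float64(307.38), np.float64(307.41), np.float64(307.5), np.float64(307.43), np.float64(307.42)]
```

The grep dropped the crown lines, so I'll reprint them.

```bash
python3 chk2.py w29 | grep crown; python3 chk2.py w21 | grep crown; sed -i "s/\[H\[0\]+x,H\[1\]+y,.0855\]/[H[0]+x,H[1]+y,.0855]/" chk2.py
```

```text
crown 110 1962 off mm -2.464040756225586 -0.2791099548339844 [11.44077206 11.38225174] 20.556045532226562
crown 115 1809 off mm -2.53749942779541 -0.23749923706054688 [10.98891354 11.06797123] 18.434946060180664
crown 118 1720 off mm -2.5291080474853516 -0.16095924377441406 [10.76778603 10.73852539] 20.556045532226562
```

```bash
python3 chk2.py w29 | tail -13; sed 's/p<138/p<250/; s/(110,115,118)/(120,130,138,142)/' chk2.py > chk3.py; python3 chk3.py w29 | grep crown
```

```text
12.0 [105, 73, 69, 71, 68, 67, 71, 66, 71, 67, 71, 70, 68, 72, 106, 144, 158, 153, 154, 155, 153, 154, 154]
10.0 [82, 70, 70, 69, 70, 70, 72, 69, 67, 62, 54, 44, 35, 73, 137, 157, 153, 155, 152, 154, 154, 152, 154]
8.0 [132, 99, 71, 70, 71, 70, 69, 73, 76, 77, 71, 71, 60, 48, 60, 104, 145, 157, 156, 156, 156, 155, 156]
6.0 [156, 145, 135, 143, 143, 109, 73, 74, 87, 113, 106, 92, 81, 75, 69, 70, 78, 96, 114, 131, 147, 156, 154]
4.0 [155, 155, 157, 157, 158, 136, 84, 79, 111, 147, 147, 148, 142, 135, 116, 94, 86, 76, 74, 92, 132, 154, 157]
2.0 [155, 155, 157, 157, 147, 105, 75, 99, 135, 146, 147, 145, 146, 148, 150, 148, 141, 115, 98, 120, 155, 158, 156]
-0.0 [157, 157, 159, 157, 118, 78, 77, 121, 147, 150, 147, 146, 146, 148, 148, 148, 135, 106, 110, 143, 160, 155, 156]
-2.0 [158, 158, 159, 146, 89, 74, 104, 147, 149, 148, 149, 147, 147, 148, 148, 141, 116, 101, 130, 154, 159, 159, 157]
-4.0 [159, 159, 159, 116, 77, 87, 116, 140, 146, 148, 149, 149, 148, 147, 149, 125, 102, 116, 149, 158, 159, 157, 158]
-6.0 [156, 159, 157, 150, 135, 122, 110, 102, 103, 113, 122, 133, 144, 151, 141, 109, 106, 137, 159, 159, 157, 160, 160]
-8.0 [159, 160, 158, 161, 160, 161, 159, 154, 145, 128, 115, 105, 105, 108, 109, 98, 122, 159, 159, 159, 161, 160, 158]
-10.0 [159, 158, 159, 160, 159, 160, 160, 159, 159, 163, 160, 155, 147, 134, 113, 114, 145, 161, 160, 161, 159, 158, 161]
-12.0 [161, 160, 161, 158, 161, 161, 161, 160, 161, 158, 160, 160, 163, 162, 162, 158, 160, 161, 161, 160, 162, 159, 161]
crown 120 1865 off mm 0.29280853271484375 -0.8441791534423828 [11.08965015 11.20669174] 20.556045532226562
crown 130 1636 off mm 0.20267105102539062 -0.7959346771240234 [10.46502781 10.57121181] 19.29004669189453
crown 138 1426 off mm 0.1361217498779297 -0.7144126892089844 [9.78341961 9.93255711] 17.35402488708496
crown 142 1289 off mm 0.07980728149414062 -0.7490386962890625 [9.31873989 9.55993176] 15.255120277404785
```

The wrist view shows the push overshot, to a lean of (+1.3, -0.7) mm. That contact also calibrates the socket's face, so I'll push back about 1.4 mm along (-x,+y) with the other flat, from the side clear of the hook.

```bash
python3 -m inch '[{"grip":1,"dp":[0,0,0],"delta_rot":[0,0,0.131]},{"grip":1,"dp":[0,0,0],"delta_rot":[0,0,0.131]},{"grip":1,"dp":[0,0,0],"delta_rot":[0,0,0.131]},{"grip":1,"dp":[0,0,0],"delta_rot":[0,0,0.131]},{"grip":1,"dp":[0.02,-0.018,0],"delta_rot":[0,0,0]}]'
python3 -m inch '[{"grip":1,"dp":[0.025,-0.025,0],"delta_rot":[0,0,0]},{"grip":1,"dp":[0.025,-0.025,0],"delta_rot":[0,0,0]},{"grip":1,"dp":[0.02,-0.0235,0],"delta_rot":[0,0,0]},{"grip":1,"dp":[0.01,0,0],"delta_rot":[0,0,0]},{"grip":1,"dp":[0,0,0],"delta_rot":[0,0,0]}]'
python3 -m inch '[{"grip":1,"dp":[0,0,0],"delta_rot":[0,0,0]}]'
cat > uv.py <<'E'
from h import *
s,r=st(); M=r.as_matrix(); p=np.array(s['tool_pos']); u=np.array([-.7071,.7071]); v=-u[::-1]*[-1,-1]; v=np.array([.7071,.7071])
print('yaw',np.degrees(np.arctan2(M[1,0],M[0,0])),'u',u@p[:2],'(target -.4044)','v',v@p[:2],'(.3675)')
E
python3 uv.py
```

```text
t: 28.15
tool_pos: [0.5542, 0.0804, 0.2869]
tool_rot: [0.0, -0.382, 0.924, 0.0]
force: [0.5, -0.7, -1.9]
finger_gap: 0.0185
finger_force: 79.2
t: 28.65
tool_pos: [0.5488, -0.0308, 0.287]
tool_rot: [-0.0, -0.381, 0.925, 0.0]
force: [-0.3, 0.2, -2.3]
finger_gap: 0.0186
finger_force: 79.4
t: 28.75
tool_pos: [0.5494, -0.029, 0.287]
tool_rot: [0.0, -0.382, 0.924, 0.0]
force: [0.1, -0.4, -2.8]
finger_gap: 0.0185
finger_force: 79.4
t 28.75 pos [ 0.5494 -0.029   0.287 ] 
F [ 0.107  -0.3506 -2.7665] M [-0.0118  0.0156 -0.0005] gap 0.01852596272317746 79.35438752174377 
j [-0.1988  0.2554  0.1031  1.4182  0.0004 -0.9832] 
R [[-0.7078, -0.7064, 0.0004], [-0.7064, 0.7078, 0.0004], [-0.0005, -0.0, -1.0]]
yaw -135.05985159016777 u -0.40897407719282997 (target -.4044) v 0.36802963774180353 (.3675)
```

```bash
python3 -m inch '[{"grip":1,"dp":[0,-0.002,0.02],"delta_rot":[0,0,0]},{"grip":1,"dp":[0,0,0.025],"delta_rot":[0,0,0]},{"grip":1,"dp":[0,0,0.025],"delta_rot":[0,0,0]},{"grip":1,"dp":[0,0,0.0145],"delta_rot":[0,0,0]},{"grip":1,"dp":[0,0,0],"delta_rot":[0,0,0]}]'
python3 -m inch '[{"grip":1,"dp":[0,0,0],"delta_rot":[0,0,0]}]'
python3 uv.py | grep -E 'yaw|F'
```

```text
t: 29.25
tool_pos: [0.5497, -0.0288, 0.1999]
tool_rot: [-0.002, -0.383, 0.924, 0.001]
force: [-0.9, -0.1, -1.8]
finger_gap: 0.0183
finger_force: 79.2
t: 29.35
tool_pos: [0.5513, -0.0295, 0.2026]
tool_rot: [0.0, -0.383, 0.924, 0.0]
force: [-0.6, 0.7, -1.3]
finger_gap: 0.0182
finger_force: 79.2
F [-0.5747  0.6615 -1.2686] M [-0.0089 -0.0262 -0.0654] gap 0.018248723836077237 79.21951174736023 
yaw -134.93145433931787 u -0.41068863033889025 (target -.4044) v 0.36901757940499635 (.3675)
```

```bash
python3 -m inch '[{"grip":1,"dp":[0.001,0.002,0],"delta_rot":[0,0,0]},{"grip":1,"dp":[0,0.002,0],"delta_rot":[0,0,0]},{"grip":1,"dp":[0,0,0],"delta_rot":[0,0,0]},{"grip":1,"dp":[0,0,0],"delta_rot":[0,0,0]}]'
python3 uv.py | grep -E 'yaw|F'
python3 -m inch '[{"grip":1,"dp":[0,0.001,0],"delta_rot":[0,0,0]},{"grip":1,"dp":[0,0,0],"delta_rot":[0,0,0]},{"grip":1,"dp":[0,0,0],"delta_rot":[0,0,0]}]'
python3 uv.py | grep -E 'yaw|F'
```

```text
t: 29.75
tool_pos: [0.5479, -0.0283, 0.2028]
tool_rot: [0.0, -0.383, 0.924, -0.0]
force: [-0.1, -0.1, -3.1]
finger_gap: 0.0183
finger_force: 79.2
F [-0.1114 -0.0911 -3.0679] M [0.0173 0.0702 0.0181] gap 0.018261645286820317 79.24183130264282 
yaw -135.00870626471666 u -0.40746967952961166 (target -.4044) v 0.36743144882648127 (.3675)
t: 30.05
tool_pos: [0.547, -0.0276, 0.2022]
tool_rot: [-0.0, -0.383, 0.924, -0.0]
force: [1.1, 0.0, -2.1]
finger_gap: 0.0185
finger_force: 79.3
F [ 1.1097  0.0334 -2.0631] M [-0.0021 -0.0387 -0.0457] gap 0.018542072638864045 79.27604556083679 
yaw -135.01727718422327 u -0.4063008208100051 (target -.4044) v 0.3672323558167995 (.3675)
```

```bash
python3 -m inch '[{"grip":1,"dp":[0,0.001,0],"delta_rot":[0,0,0]},{"grip":1,"dp":[0,0.0007,0],"delta_rot":[0,0,0]},{"grip":1,"dp":[0,0,0],"delta_rot":[0,0,0]},{"grip":1,"dp":[0,0,0],"delta_rot":[0,0,0]}]'
python3 uv.py | grep -E 'yaw|F'
```

```text
t: 30.45
tool_pos: [0.5461, -0.0266, 0.2023]
tool_rot: [0.0, -0.383, 0.924, -0.0]
force: [0.6, -0.7, -2.5]
finger_gap: 0.0184
finger_force: 79.4
F [ 0.6329 -0.6559 -2.526 ] M [-0.481  -0.2742 -0.0722] gap 0.018385857796433126 79.37107801437378 
yaw -135.01998478416087 u -0.4049936912115308 (target -.4044) v 0.36731785323772365 (.3675)
```

```bash
python3 -m inch '[{"grip":1,"dp":[0,0.0005,0],"delta_rot":[0,0,0]},{"grip":1,"dp":[0,0,0],"delta_rot":[0,0,0]},{"grip":1,"dp":[0,0,0],"delta_rot":[0,0,0]},{"grip":1,"dp":[0,-0.004,0],"delta_rot":[0,0,0]},{"grip":1,"dp":[0,-0.004,0],"delta_rot":[0,0,0]}]' 
python3 -m inch '[{"grip":1,"dp":[0,0,-0.02],"delta_rot":[0,0,0]},{"grip":1,"dp":[0,0,-0.025],"delta_rot":[0,0,0]},{"grip":1,"dp":[0.02,0,-0.025],"delta_rot":[0,0,0]},{"grip":1,"dp":[0.03,-0.03,0],"delta_rot":[0,0,0]},{"grip":1,"dp":[0.03,-0.02,0],"delta_rot":[0,0,0]}]' >/dev/null
python3 -m inch '[{"grip":1,"dp":[0,0,0],"delta_rot":[0,0,0.148]},{"grip":1,"dp":[0,0,0],"delta_rot":[0,0,0.148]},{"grip":1,"dp":[0,0,0],"delta_rot":[0,0,0.148]},{"grip":1,"dp":[0,0,0],"delta_rot":[0,0,0.148]},{"grip":1,"dp":[0,0,0],"delta_rot":[0,0,0.148]}]' >/dev/null
python3 -m inch '[{"grip":1,"dp":[0,0,0],"delta_rot":[0,0,0.148]},{"grip":1,"dp":[0,0,0],"delta_rot":[0,0,0.148]},{"grip":1,"dp":[0,0,0],"delta_rot":[0,0,0.148]},{"grip":1,"dp":[0,0,0],"delta_rot":[0,0,0.148]},{"grip":1,"dp":[0,0,0],"delta_rot":[0,0,0.148]}]' >/dev/null
python3 -m inch '[{"grip":1,"dp":[0,0,0],"delta_rot":[0,0,0.148]},{"grip":1,"dp":[0,0,0],"delta_rot":[0,0,0.148]},{"grip":1,"dp":[0,0,0],"delta_rot":[0,0,0.148]},{"grip":1,"dp":[0,0,0],"delta_rot":[0,0,0.148]},{"grip":1,"dp":[0,0,0],"delta_rot":[0,0,0.148]}]' >/dev/null
python3 -m inch '[{"grip":1,"dp":[0,0,0],"delta_rot":[0,0,0.148]},{"grip":1,"dp":[0,0,0],"delta_rot":[0,0,0.148]},{"grip":1,"dp":[0,0,0],"delta_rot":[0,0,0.064]},{"grip":1,"dp":[0,0,0],"delta_rot":[0,0,0]},{"grip":1,"dp":[0,0,0],"delta_rot":[0,0,0]}]' 
python3 uv.py
```

```text
t: 30.95
tool_pos: [0.5508, -0.0313, 0.2019]
tool_rot: [-0.0, -0.383, 0.924, 0.001]
force: [-0.4, 0.6, -2.0]
finger_gap: 0.0185
finger_force: 79.3
t: 33.45
tool_pos: [0.5298, -0.1235, 0.2719]
tool_rot: [-0.0, 0.781, 0.624, -0.0]
force: [-0.2, 0.5, -2.1]
finger_gap: 0.0183
finger_force: 79.3
t 33.45 pos [ 0.5298 -0.1235  0.2719] 
F [-0.1758  0.5455 -2.0845] M [ 0.0338  0.0223 -0.026 ] gap 0.018276907981045865 79.3052887916565 
j [-0.3768  0.2451  0.0531  1.3795  0.0003  1.4163] 
R [[0.2205, 0.9754, -0.0006], [0.9754, -0.2205, 0.0005], [0.0004, -0.0007, -1.0]]
yaw 77.26148689170383 u -0.46193867068502736 (target -.4044) v 0.2872801231758255 (.3675)
```

```bash
python3 -m inch '[{"grip":1,"dp":[-0.006,-0.026,0],"delta_rot":[0,0,0]},{"grip":1,"dp":[0,0,0],"delta_rot":[0,0,0]},{"grip":1,"dp":[0,0,0],"delta_rot":[0,0,0]}]'
sed -i 's/p<138/p<250/; s/(110,115,118)/(110,115,120,125)/' chk2.py
python3 chk2.py w30 1; python3 chk2.py w20 | grep crown
```

```text
t: 33.75
tool_pos: [0.5031, -0.1237, 0.2724]
tool_rot: [0.0, 0.782, 0.624, 0.0]
force: [0.9, 0.8, -2.1]
finger_gap: 0.0186
finger_force: 79.6
t 33.75 pos [ 0.5031 -0.1237  0.2724] 
F [ 0.8536  0.8345 -2.0807] M [ 0.0486  0.0368 -0.0254] gap 0.018631226102093165 79.5768678188324 
j [-0.3962  0.1928 -0.0123  1.3652  0.0002  1.398 ] 
R [[0.2216, 0.9751, 0.0005], [0.9751, -0.2216, -0.0], [0.0001, 0.0005, -1.0]]
-x -0.017 []
-x -0.013 [np.float64(-1.6)]
-x 0.013 [np.float64(-10.2), np.float64(-0.8)]
-x 0.017 [np.float64(-10.6), np.float64(-0.8)]
+x -0.015 [np.float64(-1.4)]
+x -0.008 [np.float64(-1.2)]
+x 0.008 [np.float64(10.6)]
+x 0.015 [np.float64(5.6)]
long 0.012 [[np.float64(-0.6)], [np.float64(-0.2)]]
long 0.03 [[np.float64(-0.6)], [np.float64(0.0)]]
long 0.05 [[np.float64(0.8)], [np.float64(0.0)]]
long 0.075 [[np.float64(1.0)], [np.float64(-0.2)]]
long 0.09 [[np.float64(0.2)], [np.float64(0.0)]]
crown 110 1879 off mm -0.07957267761230469 -0.4838409423828125 [11.2725 11.1613] 20.22486114501953
crown 115 1743 off mm -0.08048725128173828 -0.4506111145019531 [10.9515 10.7539] 20.224859
[... 1293 characters left out ...]
, 137, 148, 146, 145, 143, 147]
-8.0 [146, 145, 148, 150, 148, 138, 101, 71, 74, 87, 93, 97, 96, 98, 98, 101, 127, 145, 149, 149, 147, 147, 149]
-10.0 [147, 147, 148, 147, 148, 147, 150, 139, 109, 93, 96, 103, 98, 92, 89, 113, 147, 150, 146, 146, 149, 148, 149]
-12.0 [147, 147, 147, 150, 148, 150, 147, 148, 151, 148, 149, 151, 150, 146, 136, 141, 149, 149, 146, 148, 148, 148, 148]
crown 110 1805 off mm -2.4250001907348633 0.10000038146972656 [11.14702892 10.98891449] 18.43494987487793
crown 115 1622 off mm -2.5103206634521484 0.21559524536132812 [10.5360899  10.46425343] 16.699241638183594
crown 120 1408 off mm -2.4875001907348633 0.28750133514404297 [9.80305958 9.88211632] 18.43494987487793
```

```bash
python3 -m inch '[{"grip":1,"dp":[0,0,0],"delta_rot":[0,0,-0.148]},{"grip":1,"dp":[0,0,0],"delta_rot":[0,0,-0.148]},{"grip":1,"dp":[0,0,0],"delta_rot":[0,0,-0.148]},{"grip":1,"dp":[0,0,0],"delta_rot":[0,0,-0.148]},{"grip":1,"dp":[0,0,0],"delta_rot":[0,0,-0.148]}]' >/dev/null
python3 -m inch '[{"grip":1,"dp":[0,0,0],"delta_rot":[0,0,-0.148]},{"grip":1,"dp":[0,0,0],"delta_rot":[0,0,-0.148]},{"grip":1,"dp":[0,0,0],"delta_rot":[0,0,-0.148]},{"grip":1,"dp":[0,0,0],"delta_rot":[0,0,-0.148]},{"grip":1,"dp":[0,0,0],"delta_rot":[0,0,-0.148]}]' >/dev/null
python3 -m inch '[{"grip":1,"dp":[0,0,0],"delta_rot":[0,0,-0.148]},{"grip":1,"dp":[0,0,0],"delta_rot":[0,0,-0.148]},{"grip":1,"dp":[0,0,0],"delta_rot":[0,0,-0.148]},{"grip":1,"dp":[0,0,0],"delta_rot":[0,0,-0.148]},{"grip":1,"dp":[0,0,0],"delta_rot":[0,0,-0.148]}]' >/dev/null
python3 -m inch '[{"grip":1,"dp":[0,0,0],"delta_rot":[0,0,-0.148]},{"grip":1,"dp":[0,0,0],"delta_rot":[0,0,-0.148]},{"grip":1,"dp":[-0.03,0.005,0],"delta_rot":[0,0,-0.06]},{"grip":1,"dp":[-0.035,0.013,0],"delta_rot":[0,0,0]},{"grip":1,"dp":[-0.034,0.011,0],"delta_rot":[0,0,0]}]' 
python3 -m inch '[{"grip":1,"dp":[0,0,0],"delta_rot":[0,0,0]},{"grip":1,"dp":[0,0,0],"delta_rot":[0,0,0]}]' 
python3 uv.py
```

```text
t: 35.8
tool_pos: [0.5558, -0.0337, 0.2722]
tool_rot: [0.0, -0.38, 0.925, -0.0]
force: [0.8, -1.0, -1.9]
finger_gap: 0.0186
finger_force: 79.7
t: 36.0
tool_pos: [0.5552, -0.0338, 0.2718]
tool_rot: [-0.0, -0.382, 0.924, -0.0]
force: [-1.0, 0.0, -2.3]
finger_gap: 0.0186
finger_force: 79.5
t 36.0 pos [ 0.5552 -0.0338  0.2718] 
F [-1.0317  0.0179 -2.2983] M [-0.0152  0.0026 -0.0082] gap 0.01864279925004666 79.53992128372192 
j [-0.2049  0.269   0.0843  1.3864 -0.0003 -0.9886] 
R [[-0.7083, -0.7059, -0.0003], [-0.7059, 0.7083, -0.0003], [0.0004, 0.0, -1.0]]
yaw -135.09739614830764 u -0.416441552848891 (target -.4044) v 0.36870058658105115 (.3675)
```

```bash
python3 -m inch '[{"grip":1,"dp":[0.0012,0.002,0.02],"delta_rot":[0,0,0]},{"grip":1,"dp":[0,0,0.025],"delta_rot":[0,0,0]},{"grip":1,"dp":[0,0,0.024],"delta_rot":[0,0,0]},{"grip":1,"dp":[0,0,0],"delta_rot":[0,0,0]},{"grip":1,"dp":[0,0.003,0],"delta_rot":[0,0,0]}]' 
python3 -m inch '[{"grip":1,"dp":[0,0.003,0],"delta_rot":[0,0,0]},{"grip":1,"dp":[0,0.002,0],"delta_rot":[0,0,0]},{"grip":1,"dp":[0,0,0],"delta_rot":[0,0,0]},{"grip":1,"dp":[0,0,0],"delta_rot":[0,0,0]}]' 
python3 uv.py | grep -E 'yaw|F'
```

```text
t: 36.5
tool_pos: [0.55, -0.0327, 0.2034]
tool_rot: [-0.0, -0.38, 0.925, 0.0]
force: [-0.6, 0.4, -2.3]
finger_gap: 0.0185
finger_force: 79.5
t: 36.9
tool_pos: [0.5469, -0.0282, 0.2039]
tool_rot: [0.001, -0.381, 0.925, -0.0]
force: [-0.0, 0.4, -2.7]
finger_gap: 0.0184
finger_force: 79.5
F [-0.0479  0.4238 -2.7157] M [-0.0004  0.0191  0.0042] gap 0.01843524267197335 79.51995491981506 
yaw -135.22671997801228 u -0.4066955415070069 (target -.4044) v 0.36679995613952904 (.3675)
```

```bash
python3 -m inch '[{"grip":1,"dp":[0,0.0012,0.001],"delta_rot":[0,0,0]},{"grip":1,"dp":[0,0.001,0],"delta_rot":[0,0,0]},{"grip":1,"dp":[0,0.0005,0],"delta_rot":[0,0,0]},{"grip":1,"dp":[0,0,0],"delta_rot":[0,0,0]},{"grip":1,"dp":[0,0,0],"delta_rot":[0,0,0]}]' 
python3 uv.py | grep -E 'yaw|F'
```

```text
t: 37.4
tool_pos: [0.5451, -0.0266, 0.2024]
tool_rot: [0.0, -0.381, 0.925, -0.0]
force: [1.5, -0.9, -1.0]
finger_gap: 0.0184
finger_force: 79.8
F [ 1.5399 -0.8615 -1.0327] M [-0.4628 -0.415   0.0052] gap 0.01842541540925543 79.75951194763184 
yaw -135.24789856673038 u -0.40426509663775995 (target -.4044) v 0.36666224320421165 (.3675)
```

```bash
python3 -m inch '[{"grip":1,"dp":[0,0.0009,0],"delta_rot":[0,0,0]},{"grip":1,"dp":[0,0,0],"delta_rot":[0,0,0]},{"grip":1,"dp":[0,0,0],"delta_rot":[0,0,0]}]' 
python3 uv.py | grep -E 'yaw|F'
python3 -m inch '[{"grip":1,"dp":[0,-0.004,0],"delta_rot":[0,0,0]},{"grip":1,"dp":[0,-0.005,0],"delta_rot":[0,0,0]},{"grip":1,"dp":[0,0,-0.02],"delta_rot":[0,0,0]},{"grip":1,"dp":[0,0,-0.025],"delta_rot":[0,0,0]},{"grip":1,"dp":[0.02,0,-0.025],"delta_rot":[0,0,0]}]' >/dev/null
python3 -m inch '[{"grip":1,"dp":[0.04,-0.02,0],"delta_rot":[0,0,0]},{"grip":1,"dp":[0.038,-0.008,0],"delta_rot":[0,0,0]},{"grip":1,"dp":[0,0,0],"delta_rot":[0,0,0.148]},{"grip":1,"dp":[0,0,0],"delta_rot":[0,0,0.148]},{"grip":1,"dp":[0,0,0],"delta_rot":[0,0,0.148]}]' >/dev/null
python3 -m inch '[{"grip":1,"dp":[0,0,0],"delta_rot":[0,0,0.148]},{"grip":1,"dp":[0,0,0],"delta_rot":[0,0,0.148]},{"grip":1,"dp":[0,0,0],"delta_rot":[0,0,0.148]},{"grip":1,"dp":[0,0,0],"delta_rot":[0,0,0.148]},{"grip":1,"dp":[0,0,0],"delta_rot":[0,0,0.148]}]' >/dev/null
python3 -m inch '[{"grip":1,"dp":[0,0,0],"delta_rot":[0,0,0.148]},{"grip":1,"dp":[0,0,0],"delta_rot":[0,0,0.148]},{"grip":1,"dp":[0,0,0],"delta_rot":[0,0,0.148]},{"grip":1,"dp":[0,0,0],"delta_rot":[0,0,0.148]},{"grip":1,"dp":[0,0,0],"delta_rot":[0,0,0.148]}]' >/dev/null
python3 -m inch '[{"grip":1,"dp":[0,0,0],"delta_rot":[0,0,0.148]},{"grip":1,"dp":[0,0,0],"delta_rot":[0,0,0.148]},{"grip":1,"dp":[0,0,0],"delta_rot":[0,0,0.148]},{"grip":1,"dp":[0,0,0],"delta_rot":[0,0,0.148]},{"grip":1,"dp":[0,0,0],"delta_rot":[0,0,0.07]}]' 
python3 -m inch '[{"grip":1,"dp":[0,0,0],"delta_rot":[0,0,0]},{"grip":1,"dp":[0,0,0],"delta_rot":[0,0,0]}]' 
python3 chk2.py w31 1 | grep -v '0 \[[0-9]'; python3 chk2.py w31 | grep crown; python3 hd.py 31 q | sed -n 1,2p
```

```text
t: 37.7
tool_pos: [0.5442, -0.0259, 0.2024]
tool_rot: [0.0, -0.381, 0.925, -0.0]
force: [1.0, -2.5, -0.5]
finger_gap: 0.0183
finger_force: 79.9
F [ 1.0485 -2.5381 -0.4688] M [-0.7001 -0.4599  0.0561] gap 0.018254254814728723 79.85917568206787 
yaw -135.24578241623115 u -0.4031269446980277 (target -.4044) v 0.3665311933876648 (.3675)
t: 40.2
tool_pos: [0.5003, -0.1207, 0.2717]
tool_rot: [-0.001, 0.786, 0.618, -0.0]
force: [-0.0, -0.4, -2.6]
finger_gap: 0.0189
finger_force: 79.6
t: 40.4
tool_pos: [0.5004, -0.1208, 0.2719]
tool_rot: [-0.0, 0.784, 0.62, -0.0]
force: [-0.3, 0.3, -2.8]
finger_gap: 0.0183
finger_force: 79.6
t 40.4 pos [ 0.5004 -0.1208  0.2719] 
F [-0.2858  0.2763 -2.7524] M [0.0306 0.0221 0.0836] gap 0.018322682067670935 79.61113214492798 
j [-0.3931  0.1878 -0.0199  1.3641  0.0003  1.4099] 
R [[0.2301, 0.9732, -0.0008], [0.9732, -0.2301, 0.0006], [0.0004, -0.0009, -1.0]]
-x -0.017 []
-x -0.013 []
-x 0.013 [np.float64(-10.6), np.float64(-1.0)]
-x 0.017 [np.float64(-10.6), np.float64(-0.8)]
+x -0.015 [np.float64(-1.2)]
+x -0.008 [np.float64(-1.4)]
+x 0.008 [np.float64(10.8)]
[... 635 characters left out ...]
crown 115 1720 off mm -1.7499990463256836 -0.0 [10.76778603 10.76778603] 20.556045532226562
crown 120 1551 off mm -1.7903461456298828 0.0034646987915039062 [10.20149136 10.30161572] 20.85445785522461
crown 125 1107 off mm -1.75 -0.75 [ 8.5 10. ] 90.0
ref  [np.float64(305.4), np.float64(305.36), np.float64(305.68), np.float64(306.23), np.float64(307.43), np.float64(307.51), np.float64(307.48), np.float64(307.49), np.float64(307.5), np.float64(307.49), np.float64(307.38)]
now  [np.float64(305.19), np.float64(305.29), np.float64(305.61), np.float64(306.22), np.float64(307.35), np.float64(307.47), np.float64(307.45), np.float64(307.45), np.float64(307.46), np.float64(307.44), np.float64(307.33)]
```

The lean now reads about (-0.65, 0) mm, or 0.9°, so the screw is square. I'm taking the driver back to the rack.

```bash
python3 -m inch '[{"grip":1,"dp":[-0.021,-0.0233,0],"delta_rot":[0,0,0]},{"grip":1,"dp":[-0.021,-0.0233,0],"delta_rot":[0,0,0]},{"grip":1,"dp":[-0.0318,0.0067,0],"delta_rot":[0,0,0]},{"grip":1,"dp":[-0.0318,0.0067,0],"delta_rot":[0,0,0]},{"grip":1,"dp":[-0.0318,0.0067,0],"delta_rot":[0,0,0]}]' 
python3 -m inch '[{"grip":1,"dp":[-0.0318,0.0067,0],"delta_rot":[0,0,0]},{"grip":1,"dp":[0,0,0],"delta_rot":[0,0,0]},{"grip":1,"dp":[0,0,0],"delta_rot":[0,0,0]}]' 
python3 -c "
from h import *
st()"
```

```text
t: 41.0
tool_pos: [0.4426, -0.2495, 0.2725]
tool_rot: [0.0, 0.784, 0.62, 0.0]
force: [0.9, -1.3, -2.3]
finger_gap: 0.0184
finger_force: 79.8
t: 41.3
tool_pos: [0.4417, -0.2814, 0.2718]
tool_rot: [-0.001, 0.785, 0.619, 0.0]
force: [-0.1, -0.1, -2.5]
finger_gap: 0.0185
finger_force: 79.8
t 41.3 pos [ 0.4417 -0.2814  0.2718] 
F [-0.1228 -0.1046 -2.5308] M [-0.001  -0.0256 -0.0029] gap 0.018545089985183495 79.8162317276001 
j [-0.7208  0.2054  0.002   1.3684  0.0003  1.0851] 
R [[0.2329, 0.9725, -0.0005], [0.9725, -0.2329, 0.0009], [0.0008, -0.0007, -1.0]]
```

```bash
python3 -m inch '[{"grip":1,"dp":[0.0006,0,0.03],"delta_rot":[0,0,-0.007]},{"grip":1,"dp":[0,0,0.03],"delta_rot":[0,0,0]},{"grip":1,"dp":[0,0,0.03],"delta_rot":[0,0,0]},{"grip":1,"dp":[0,0,0.025],"delta_rot":[0,0,0]},{"grip":1,"dp":[0,0,0.008],"delta_rot":[0,0,0]}]' 
python3 -m inch '[{"grip":1,"dp":[0,0,0],"delta_rot":[0,0,0]},{"grip":1,"dp":[0,0,0],"delta_rot":[0,0,0]}]'
python3 - <<'E'
from h import *
st(); s=snap('scene','s40')
for n in ('s2','s40'):
    g=cv2.cvtColor(load(n)['image'],cv2.COLOR_RGB2GRAY)
    for y in (230,236,242,246): print(n,y,g[y,214:242].tolist())
E
```

```text
t: 41.8
tool_pos: [0.4408, -0.2778, 0.1467]
tool_rot: [-0.002, 0.782, 0.623, -0.0]
force: [-0.7, 0.8, -3.4]
finger_gap: 0.0184
finger_force: 79.6
t: 42.0
tool_pos: [0.4429, -0.2804, 0.1505]
tool_rot: [0.001, 0.782, 0.623, 0.0]
force: [-0.1, 0.1, -2.2]
finger_gap: 0.0185
finger_force: 79.8
t 42.0 pos [ 0.4429 -0.2804  0.1505] 
F [-0.1125  0.1026 -2.1999] M [ 0.0049 -0.0448 -0.0248] gap 0.01850374501644461 79.80661869049072 
j [-0.7176  0.2533 -0.2375  1.0783  0.      1.0793] 
R [[0.2242, 0.9745, 0.0013], [0.9745, -0.2242, -0.0011], [-0.0008, 0.0015, -1.0]]
s2 230 [148, 148, 148, 148, 148, 148, 148, 148, 148, 145, 136, 111, 83, 57, 34, 24, 23, 31, 67, 102, 130, 141, 147, 147, 147, 149, 148, 147]
s2 236 [147, 147, 147, 148, 149, 148, 148, 147, 148, 148, 148, 148, 147, 146, 138, 115, 91, 79, 80, 103, 134, 145, 148, 148, 148, 147, 148, 147]
s2 242 [135, 134, 135, 134, 133, 131, 130, 130, 130, 128, 125, 132, 144, 148, 146, 137, 117, 101, 104, 112, 118, 121, 121, 115, 108, 106, 108, 104]
s2 246 [117, 118, 117, 117, 118, 118, 116, 116, 117, 116, 112, 121, 142, 147, 147, 146, 136, 118, 114, 120, 120, 118, 119, 120, 119, 118, 118, 119]
s40 230 [147, 149, 147, 148, 147, 148, 148, 147, 148, 146, 141, 128, 107, 78, 53, 35, 31, 36, 61, 103, 131, 142, 147, 148, 148, 148, 147, 148]
s40 236 [147, 147, 148, 147, 149, 148, 148, 147, 148, 148, 148, 148, 148, 147, 140, 121, 92, 74, 75, 95, 126, 144, 147, 148, 148, 148, 148, 147]
s40 242 [135, 134, 134, 134, 132, 129, 130, 129, 131, 128, 126, 132, 143, 148, 146, 141, 123, 104, 104, 111, 115, 119, 122, 120, 110, 105, 108, 105]
s40 246 [118, 118, 117, 117, 116, 117, 117, 115, 117, 116, 113, 121, 142, 148, 148, 145, 137, 121, 116, 119, 120, 121, 120, 119, 119, 117, 118, 117]
```

```bash
python3 -m inch '[{"grip":1,"dp":[-0.0004,0.01,0],"delta_rot":[0,0,0]},{"grip":1,"dp":[-0.0004,0.012,0],"delta_rot":[0,0,0]},{"grip":1,"dp":[-0.0004,0.01,0],"delta_rot":[0,0,0]},{"grip":1,"dp":[0,0,0],"delta_rot":[0,0,0]}]' 
python3 -m inch '[{"grip":1,"dp":[0,0.01,0],"delta_rot":[0,0,0]},{"grip":1,"dp":[0,0.01,0],"delta_rot":[0,0,0]},{"grip":1,"dp":[0,0.008,0],"delta_rot":[0,0,0]},{"grip":1,"dp":[0,0,0],"delta_rot":[0,0,0]},{"grip":1,"dp":[0,0,0],"delta_rot":[0,0,0]}]'
```

```text
t: 42.45
tool_pos: [0.4751, -0.2896, 0.1494]
tool_rot: [0.001, 0.782, 0.623, 0.0]
force: [-0.9, -0.5, -2.4]
finger_gap: 0.0182
finger_force: 79.8
t: 42.95
tool_pos: [0.5004, -0.2949, 0.149]
tool_rot: [-0.0, 0.783, 0.623, -0.0]
force: [-0.6, -1.0, -3.0]
finger_gap: 0.0186
finger_force: 79.8
```

```bash
python3 -m inch '[{"grip":1,"dp":[0,0.0015,0],"delta_rot":[0,0,0]},{"grip":1,"dp":[0,0,0.003],"delta_rot":[0,0,0]},{"grip":1,"dp":[0,0,0.003],"delta_rot":[0,0,0]},{"grip":1,"dp":[0,0,0],"delta_rot":[0,0,0]},{"grip":1,"dp":[0,0,0],"delta_rot":[0,0,0]}]' 
python3 -m inch '[{"grip":1,"dp":[0,0,0.0015],"delta_rot":[0,0,0]},{"grip":1,"dp":[0,0,0.001],"delta_rot":[0,0,0]},{"grip":1,"dp":[0,0,0],"delta_rot":[0,0,0]}]'
```

```text
t: 43.45
tool_pos: [0.5016, -0.2953, 0.143]
tool_rot: [-0.0, 0.783, 0.622, -0.0]
force: [0.0, -0.1, -3.0]
finger_gap: 0.0182
finger_force: 79.8
t: 43.75
tool_pos: [0.5018, -0.2953, 0.1405]
tool_rot: [-0.0, 0.783, 0.622, -0.0]
force: [-0.9, -0.4, -2.3]
finger_gap: 0.0187
finger_force: 79.8
```

```bash
python3 -m inch '[{"grip":1,"dp":[0,0,0.001],"delta_rot":[0,0,0]},{"grip":1,"dp":[0,0,0],"delta_rot":[0,0,0]}]' 
python3 -m inch '[{"grip":1,"dp":[0,0,0.0006],"delta_rot":[0,0,0]},{"grip":1,"dp":[0,0,0],"delta_rot":[0,0,0]}]'
```

```text
t: 43.95
tool_pos: [0.5019, -0.2954, 0.1403]
tool_rot: [0.0, 0.783, 0.622, 0.0]
force: [-1.4, 0.3, 1.9]
finger_gap: 0.0186
finger_force: 80.4
t: 44.15
tool_pos: [0.5019, -0.2954, 0.1403]
tool_rot: [0.001, 0.783, 0.622, 0.0]
force: [-2.5, 2.1, 5.9]
finger_gap: 0.0184
finger_force: 81.1
```

```bash
python3 -m inch '[{"grip":0.4,"dp":[0,0,-0.0006],"delta_rot":[0,0,0]},{"grip":0.2,"dp":[0,0,0],"delta_rot":[0,0,0]},{"grip":0,"dp":[0,0,0],"delta_rot":[0,0,0]},{"grip":-0.5,"dp":[0,0,0],"delta_rot":[0,0,0]},{"grip":-1,"dp":[0,0,0],"delta_rot":[0,0,0]}]' 
python3 -m inch '[{"grip":-1,"dp":[0,0,0],"delta_rot":[0,0,0]},{"grip":-1,"dp":[0,0,0],"delta_rot":[0,0,0]},{"grip":-1,"dp":[0,0,0],"delta_rot":[0,0,0]},{"grip":-1,"dp":[0,0,-0.01],"delta_rot":[0,0,0]},{"grip":-1,"dp":[0,0,-0.02],"delta_rot":[0,0,0]}]' 
python3 -m inch '[{"grip":-1,"dp":[0,0,-0.03],"delta_rot":[0,0,0]},{"grip":-1,"dp":[0,0,-0.03],"delta_rot":[0,0,0]},{"grip":-1,"dp":[-0.03,0,-0.02],"delta_rot":[0,0,0]},{"grip":-1,"dp":[-0.03,0,0],"delta_rot":[0,0,0]},{"grip":-1,"dp":[0,0,0],"delta_rot":[0,0,0]}]'
python3 - <<'E'
from h import *
st(); w=snap('wrist','w50'); s=snap('scene','s50'); d=snap('side','d50')
def bars(c,x0,x1,y0,y1,thr):
    g=c['image'].max(2); m=np.zeros_like(g); m[y0:y1,x0:x1]=(g[y0:y1,x0:x1]<thr)
    n,l,sx,ce=cv2.connectedComponentsWithStats(m); return [(sx[i].tolist(),ce[i].round(1).tolist()) for i in range(1,n) if sx[i,4]>60]
for n in ('scene0','s50'): print(n,bars(load(n),140,260,225,265,50))
# changed pixels vs start, scene, outside arm: list blobs
a=cv2.absdiff(load('scene0')['image'],s['image']).max(2)>35
n,l,sx,ce=cv2.connectedComponentsWithStats(a.astype(np.uint8))
print([(sx[i].tolist()) for i in range(1,n) if sx[i,4]>25])
# shaft/socket of hanging driver under the rack
for n in ('scene0','s50'):
    g=cv2.cvtColor(load(n)['image'],cv2.COLOR_RGB2GRAY); print([g[y,222:244].tolist() for y in (270,280,286)])
E
python3 hd.py 51 q | sed -n 1,2p
```

```text
t: 44.65
tool_pos: [0.5019, -0.2954, 0.1396]
tool_rot: [-0.0, 0.783, 0.622, -0.0]
force: [0.7, -0.4, -0.5]
finger_gap: 0.07
finger_force: 0.0
t: 45.15
tool_pos: [0.5009, -0.2947, 0.169]
tool_rot: [-0.002, 0.783, 0.622, -0.0]
force: [-0.2, 0.2, 0.0]
finger_gap: 0.0852
finger_force: 0.0
t: 45.65
tool_pos: [0.4881, -0.3573, 0.2513]
tool_rot: [0.002, 0.784, 0.621, -0.0]
force: [0.4, 0.0, 0.7]
finger_gap: 0.0856
finger_force: 0.0
t 45.65 pos [ 0.4881 -0.3573  0.2513] 
F [0.4411 0.0378 0.7178] M [ 0.038   0.0104 -0.0221] gap 0.08555716121932185 0.0 
j [-0.764   0.366   0.1695  1.3706 -0.001   1.0371] 
R [[0.2282, 0.9736, 0.002], [0.9736, -0.2282, -0.0033], [-0.0028, 0.0027, -1.0]]
scene0 [([204, 234, 47, 20, 633], [226.8, 241.9]), ([146, 238, 40, 19, 498], [165.3, 245.6])]
s50 [([204, 235, 46, 21, 649], [226.7, 242.8]), ([146, 238, 40, 19, 490], [165.3, 245.6])]
[[38, 0, 52, 30, 1092], [102, 0, 97, 221, 8369], [274, 0, 59, 55, 1801], [347, 0, 48, 116, 3348], [39, 24, 91, 134, 4710], [278, 43, 33, 21, 284], [267, 45, 18, 33, 163], [300, 65, 12, 19, 141], [270, 76, 9, 9, 55], [288, 82, 12, 1
[... 559 characters left out ...]
8, 61, 66, 70, 70, 63, 58, 59, 59, 59, 59, 59, 58, 58, 59, 58], [58, 59, 60, 64, 77, 97, 105, 102, 102, 99, 98, 108, 122, 119, 113, 121, 109, 77, 59, 59, 58, 58], [73, 70, 71, 70, 73, 76, 82, 85, 85, 83, 83, 82, 84, 83, 84, 81, 80, 73, 61, 60, 65, 87]]
ref  [np.float64(305.4), np.float64(305.36), np.float64(305.68), np.float64(306.23), np.float64(307.43), np.float64(307.51), np.float64(307.48), np.float64(307.49), np.float64(307.5), np.float64(307.49), np.float64(307.38)]
now  [np.float64(304.7), np.float64(304.9), np.float64(305.24), np.float64(305.85), np.float64(307.03), np.float64(307.14), np.float64(307.14), np.float64(307.14), np.float64(307.14), np.float64(307.11), np.float64(307.03)]
```

Run:
```python
from h import *
for n in ('scene0','s50'):
    im=load(n)['image'].astype(int); m=((im[:,:,0]>80)&(im[:,:,1]<.4*im[:,:,0])&(im[:,:,2]<.4*im[:,:,0])).astype(np.uint8); m[:160]=0
    k,l,sx,ce=cv2.connectedComponentsWithStats(m); print(n,[(sx[i].tolist(),ce[i].round(1).tolist()) for i in range(1,k) if 60<sx[i,4]<900 and sx[i,0]<260])
```

```text
scene0 [([180, 174, 33, 33, 352], [195.4, 186.2]), ([122, 188, 34, 52, 476], [141.1, 207.6]), ([195, 208, 14, 23, 128], [201.2, 222.7]), ([205, 290, 22, 29, 291], [215.7, 303.9]), ([216, 313, 15, 39, 201], [221.7, 337.7]), ([201, 318, 10, 12, 83], [205.5, 323.2])]
s50 [([191, 175, 21, 56, 336], [200.3, 200.4]), ([122, 188, 34, 52, 469], [141.1, 207.7]), ([205, 290, 22, 29, 298], [215.8, 304.1]), ([216, 312, 16, 40, 225], [222.0, 337.3]), ([201, 318, 10, 12, 84], [205.6, 323.3])]
```

```bash
python3 -c "
from workcell import arm
print(arm.sign_off())"
```

```text
the job is handed in; nothing more can be done
None
```

I handed the job in at about 46 s: the screw went in about 206° clockwise and now stands within about 1° of square, and the driver hangs upright in its left slot, but the screw leaned about 2° while I turned it, and I later pushed its head upright with the outside of the socket.

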